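# Pin the lever of a dopping jig and hold the blank under spring pressure

### The job

The hand lever of the dopping jig has been uncoupled for cleaning. Take the loose pin with the red grip out of the wooden dop block and push it fully home, straight down through the fork of the sliding quill and the slotted eye of the blue lever inside it, and let go of it. Then swing the lever by its black knob, so that the sprung brass nose presses the white disc against the fixed dop, until the lever's pointer stands in the green band of the scale, and keep it there: finish while still holding the lever, because its spring would throw it back. Never run far into the red, and do not push the spirit lamp, the amber jar or the loose stones about.

Things in the scene. Friction and masses are not known exactly. Their poses are not given: they have to be found in the camera images.
- jig: Bench jig, fixed, dark base 200 x 215 x 12 mm. Origin: underside, on the working axis, which runs along own y, 45 mm up; z up. From -y to +y: quill fork (hole at y -50 mm when back), barrel block (y -6 to 30, 65 mm high), nose, disc in a white V cradle, fixed brass dop (face at y 75.5), its post (y 88 to 116, 77 mm high). At the -x side stands the scale, 38 mm high: white, green, red.
- dop_block: Fixed hardwood block, 120 (own x) x 48 (own y) x 50 mm high, origin at the centre of its underside, z up. The pin is parked upright in a 46 mm deep hole at own x -36, y 0 mm. An empty hole is at x +4; four short brass dops stand up to 24 mm above the top at x +26 and +46 mm.
- pin: Loose steel clevis pin, 30 to 60 g, 75 mm long, upright. Origin: centre of its lower tip; z up along the pin. Shank 8 mm diameter, 44 mm long, its lowest 5 mm tapered to 4 mm; then a flange of 17 mm diameter, 3 mm thick (z 44 to 47), then a red cylindrical grip with black rings, 12 mm diameter, z 47 to 75. Parked with the flange on the block's top (50 mm).
- pin_grip (a point): Middle of the pin's red grip, on its axis, 62 mm above the tip and 18 mm above the flange's underside.
- pin_shoulder (a point): Centre of the underside of the pin's flange, 44 mm above the tip. Pin home: this point lies on fork_hole.
- fork_hole (a point): Centre of the hole mouth in the fork's flat top (32 x 32 mm), 64 mm up; moves with the quill. Vertical hole 9.6 mm diameter, 2 mm chamfer: upper plate 64 to 54 mm, then the lever's eye (49 to 41 mm, slot 9.6 x 13.6 mm, long along the lever), then the lower plate 36 to 26 mm, same hole. With lever and quill back (as found, kept there by light springs) all three line up.
- lever (a joint): Swing of the blue lever about its pivot, rad: 0 = back (as found), at most 0.6; grows as the knob moves to the jig's +y (clockwise from above). At 0 the line pivot to knob is the jig's -x turned 0.176 rad towards -y. Pointer in green: 0.325 to 0.435, red beyond. Pin in: nose meets disc near 0.28, then the knob pushes back with 4 to 7 N in the green. Without the pin it swings loosely.
- knob (a point): Centre of the gripping part of the round upright black knob on the lever's end: 73 mm up, 125 mm from the pivot. Knob 23 mm wide, from 49 to 91 mm above the bench; grip it from above or push its -y side. The lever beneath is 8 mm thick, top at 49 mm. Moves with the lever.
- lever_pivot (a point): The lever's pivot: vertical axis, fixed in the jig at own x +45, y -42 mm; this point 45 mm above the bench. Post and nut reach 57 mm.
- quill (a joint): Slide of the steel quill with its fork along the jig's +y, m: 0 = back, at most 0.024. A return spring of 2.4 N rising to about 5 N pulls it back.
- nose (a joint): How far the sprung brass nose is pushed into the quill, m: 0 = out, at most 0.012. Spring 3 N at 0 plus 1.5 N per mm.
- nose_face (a point): Centre of the nose's flat face (18 mm diameter) towards the disc; about 10 mm clear of the disc when the quill is back.
- disc: White cast disc, the blank, 23 mm diameter, 9 mm thick, about 12 g, loose, standing on edge in the V cradle, flat against or within 1 mm of the fixed dop. Origin: centre of the face at the fixed dop's side; its own z runs along its axis towards the nose. It is not to be handled.
- spirit_lamp: White round spirit lamp with brass neck, 68 mm diameter, 80 mm high; loose bystander. Origin: centre of its underside. It stands on the other side of the jig from the dop block.
- teal_stone: Teal pebble, 21 x 28 x 14 mm; loose bystander at the right. Origin: centre of its underside.
- green_stone: Green pebble, 22 x 24 x 12 mm; loose bystander at the front left. Origin: centre of its underside.
- amber_jar: Small amber glass jar with white lid, 35 mm diameter, 46 mm high; loose bystander at the back. Origin: centre of its underside.
- desk_lamp: The black desk lamp (fixed), clamped at the bench's right rear corner; the origin has no meaning for the work. Its two thin rods cross behind the work and rise to the left: in base coordinates from about (0.71, -0.27, 0.07) through (0.62, 0, 0.22) to (0.54, 0.25, 0.38) m. Keep the arm and wrist in front of them: go round through about x 0.40 at y 0, 0.3 m up.

How it is judged:
By the outcome, as a careful person would: the job done as asked, in the order asked, and still so for the second after the job is handed in, while the arm keeps its last pose, push and grip.
It also fails if it takes over 61 s, if anything falls off the work surface, if the arm or the gripper's body presses on something with over 40 N, if the wrist force passes 120 N, or if a joint passes its speed limit or range.

### The arm

A 6-joint arm with a two-finger parallel gripper is mounted at the origin on a cart in front of the work surface, level with it; the furniture and walls round the work are solid. World frame = base frame: x ahead of the robot, y to its left, z up, the work surface at z = 0. Lengths are in m, angles in rad, forces in N, time in s.
With the tool pointing down it reaches from about 0.25 to 0.725 m from the base axis. Payload 4 kg.
Tool frame: the origin (TCP) lies at the very end of the fingers, on their centre line; the grasp point (between the pads) lies 19 mm behind it; x points along the fingers, y is the direction in which the jaws open and shut, and the axes are right-handed (so a half turn about x gives the same grasp; the last joint's range is limited). The gripper opens to 85 mm and grips with 20 to 120 N. Pads are 22 mm wide; open, the fingers measure 114 mm over their backs; the gripper's body (76 mm by 85 mm) begins 54 mm behind the grasp point. The pads swing forward as they close: fully open they stand 13 mm farther back than shut.
Start: joints at [1.308, 0.241, 0.005, 1.335, 0, 1.571], TCP at [0.13, 0.483, 0.231] pointing down, gripper open.
Joint ranges: [-2.72, 2.72], [-1.05, 1.87], [-1.09, 1.28], [-1.99, 2.15], [-1.42, 1.44], [-3.14, 3.14]. Speed limits (rad/s): [2.79, 2.79, 3.14, 3.14, 3.14, 3.14].

### API

Orientations are given as a unit quaternion [x, y, z, w].
In Python, from workcell import get_obs, camera, job_done gives the robot as it stands. The module is installed in compiled form; this text tells all that it offers.
- The arm moves only by the tool arm_command, never from a script. Its argument "motion" is a list of rows, each an object of numbers: "x", "y", "z": the shift along the tool's x, y, z in m; "roll": the turn about the tool's x in rad; "fingers": the opening, from 0 (shut) to 1 (fully open). A call has 1 to 20 rows; each row shifts and turns the pose as measured when the row begins, along the tool's axes as they then stand; what a row does not reach is not made up. A row lasts 1/12 s, in which the tool goes at most 41.7 mm and 7.16 degrees, less where a joint would pass 70% of its speed; a pose out of reach is approached as far as the arm can. A call is refused whole if a number of a shift passes 0.0417 or a number of a turn 0.125, either way. A call with a gripper value outside its range is refused whole. The fingers move at their own pace and stop on an object; the grip force is fixed at half the most. Time passes only in rows, so rows that do not move let the fingers close. It gives the time, the measured TCP pose, the force and the opening at its end, in the units of the state.
- get_obs(): the state, without advancing time (a new reading comes with each control period).
- camera(name): name is "scene" or "side" or "wrist"; returns a dict with "frame" (400x640x3 uint8, red, green, blue), "intrinsics" (3x3 intrinsics, pixels), "rvec" (rotation vector, rad) and "tvec" (3), from world to camera coordinates, as OpenCV has them. Camera axes: x right, y down, z forward; pixel columns grow to the right and rows downward; lengths in m; the calibration is good to about 2 mm. A picture is of the moment at which its call begins. There is no depth.
- job_done(): hands the job in, once; it reports no verdict.
The state is a dict: "clock": time; "joint_pos": joint angles; "joint_vel": joint speeds; "tau": joint torques, N m; "eef_pos": TCP position; "tool_rot": TCP orientation; "ft_force": force on the tool from outside, world axes, zero at the start; "ft_torque": the same for the moment, N m; "grip_width": finger opening in m.
Only numpy, scipy, OpenCV 4.12 (cv2) and the standard library are available. Lean on these libraries where they do the work, as an engineer would, in place of code of your own. Each camera call takes 0.05 s, during which the arm holds its last target.

## Working session

There is one attempt and no reset: what is moved stays moved. The work goes in short steps, Python scripts to look and compute and a tool call to move; the robot and the scene stay as the last step left them, time stands still between calls to the robot, and variables do not carry over. Pictures are saved under pics/ and viewed, and the job is handed in when it is done.

Besides the shell and the picture viewer there is one more tool, called after "Request:" as name([rows], argument=value, ...), one row to a line, values as JSON. arm_command: Moves the arm, as the interface text tells. Its arguments: {"type":"object","properties":{"motion":{"type":"array","items":{"type":"object","properties":{"x":{"type":"number"},"y":{"type":"number"},"z":{"type":"number"},"roll":{"type":"number"},"fingers":{"type":"number"}}}}},"required":["motion"]}

```bash
mkdir -p pics; python3 - <<'E'
from workcell import get_obs, camera
import cv2, numpy as np
o=get_obs(); print(o)
for n in ["scene","side","wrist"]:
    c=camera(n); cv2.imwrite(f"pics/{n}0.png",c["frame"][:,:,::-1]); 
    R=cv2.Rodrigues(np.array(c["rvec"]))[0]; print(n,c["intrinsics"],c["rvec"],c["tvec"],-R.T@np.array(c["tvec"]).ravel())
E
```

```text
{'clock': 0.0, 'joint_pos': array([ 1.30803957e+00,  2.41408826e-01,  3.70478453e-03,  1.33520078e+00,
       -1.25419719e-05,  1.57080059e+00]), 'joint_vel': array([-6.15789400e-04,  4.10745792e-04,  1.13181386e-03, -1.52055107e-05,
        3.84928950e-04,  1.48118603e-03]), 'tau': array([ 1.73808967e-03, -3.72322726e+01,  2.52405560e+01,  1.69029372e-02,
        2.61585856e-04, -1.95840038e-06]), 'eef_pos': array([0.1297087 , 0.48221762, 0.23040762]), 'tool_rot': array([ 0.09189335,  0.7011058 , -0.09337259,  0.70091928]), 'ft_force': array([ 0.19236959, -0.29015935,  0.49154785]), 'ft_torque': array([ 0.02778987, -0.01393765,  0.01572446]), 'grip_width': 0.08512989597008334}
scene [[448.98925938   0.         319.88341252]
 [  0.         448.98925938 199.16534655]
 [  0.           0.           1.        ]] [ 2.23953176 -0.69002106  0.27727961] [-0.43059687  0.22389352  0.82456706] [ 0.1180912  -0.61671871  0.7219178 ]
side [[494.7496063    0.         324.93009251]
 [  0.         494.7496063  199.81787061]
 [  0.           0.           1.        ]] [ 2.11254752 -0.63524598  0.30555825] [-0.43512528  0.17926578  1.09077608] [-0.05154247 -0.90200915  0.77135306]
wrist [[298.4888289    0.         319.58136992]
 [  0.         298.4888289  200.7547961 ]
 [  0.           0.           1.        ]] [-2.31523993 -1.77605097 -0.2359264 ] [-0.49845423 -0.03498573  0.37840275] [0.06545997 0.49965279 0.37273494]
```

View pics/scene0.png

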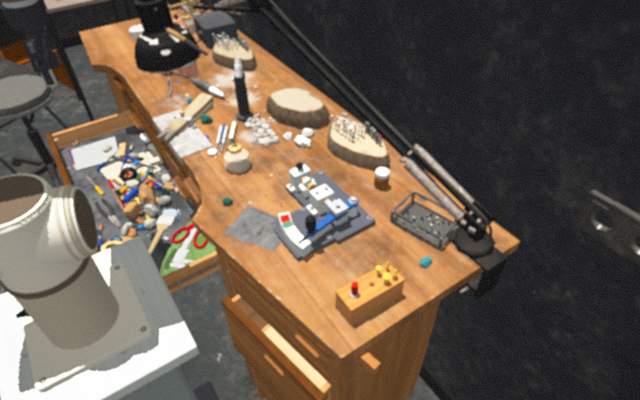

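View pics/side0.png

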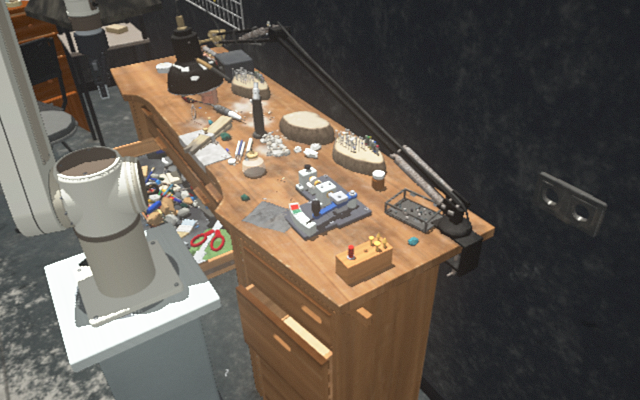

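View pics/wrist0.png

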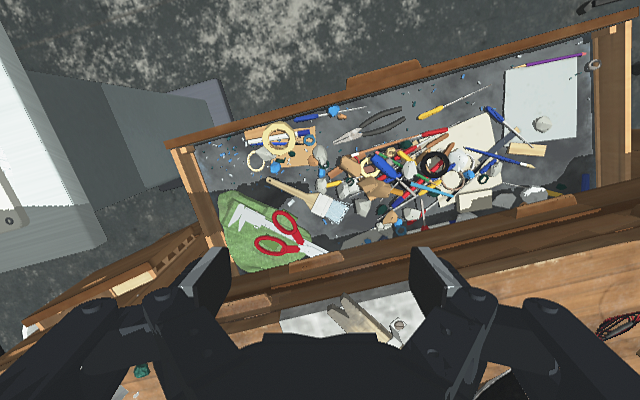

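The scene and side views show the jig near (325,215) and the dop block near (370,290) in the scene picture. The wrist camera looks at the drawer. I'll enlarge both.

```bash
python3 - <<'E'
import cv2
a=cv2.imread("pics/scene0.png")[150:330,210:450]; cv2.imwrite("pics/scene0z.png",cv2.resize(a,None,fx=3.3,fy=3.3,interpolation=cv2.INTER_CUBIC))
a=cv2.imread("pics/side0.png")[150:290,230:430]; cv2.imwrite("pics/side0z.png",cv2.resize(a,None,fx=4,fy=4,interpolation=cv2.INTER_CUBIC))
E
```

```text
(no output)
```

View pics/scene0z.png

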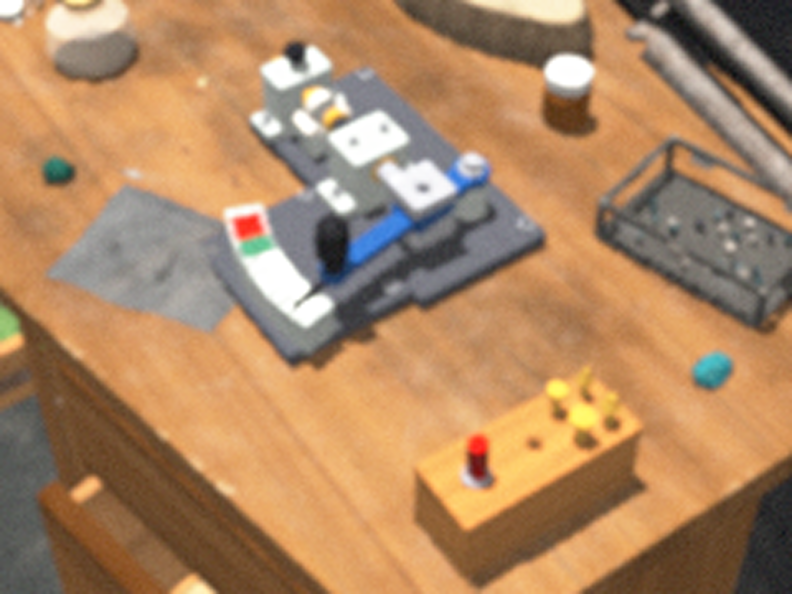

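View pics/side0z.png

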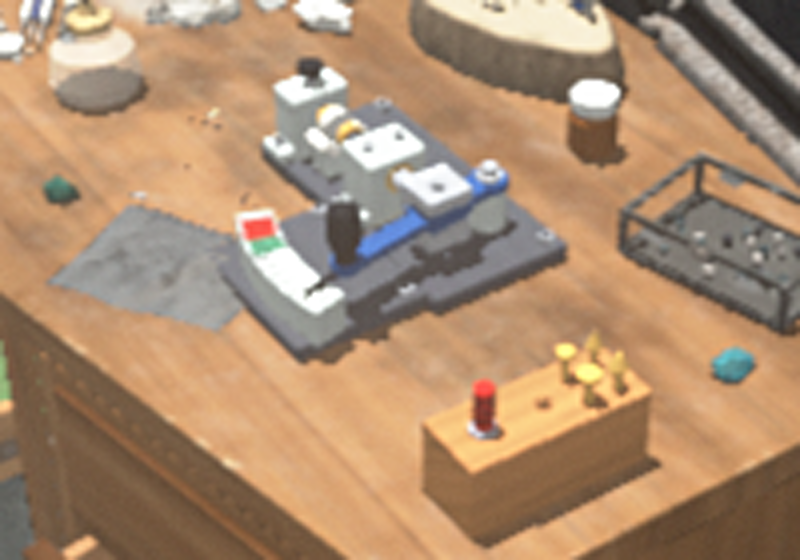

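```bash
cat > h.py <<'E'
import cv2, numpy as np
from workcell import get_obs, camera
from scipy.spatial.transform import Rotation as Ro
def ray(c,uv):
    R=cv2.Rodrigues(np.array(c["rvec"],float))[0]; C=-R.T@np.array(c["tvec"],float).ravel()
    d=R.T@np.linalg.inv(c["intrinsics"])@np.array([uv[0],uv[1],1.]); return C,d
def atz(c,uv,z):
    C,d=ray(c,uv); return C+d*(z-C[2])/d[2]
def tri(rs):
    A=np.zeros((3,3));b=np.zeros(3)
    for C,d in rs:
        d=d/np.linalg.norm(d);P=np.eye(3)-np.outer(d,d);A+=P;b+=P@C
    return np.linalg.solve(A,b)
def proj(c,p):
    p=np.atleast_2d(np.array(p,float))
    return cv2.projectPoints(p,np.array(c["rvec"],float),np.array(c["tvec"],float),np.array(c["intrinsics"],float),None)[0].reshape(-1,2)
def snap(n,f,roi=None,k=1):
    c=camera(n);a=c["frame"][:,:,::-1]
    if roi: a=a[roi[1]:roi[3],roi[0]:roi[2]]
    cv2.imwrite(f,cv2.resize(a,None,fx=k,fy=k,interpolation=cv2.INTER_CUBIC)); return c
E
cat > a.py <<'E'
from h import *
s=camera("scene");d=camera("side")
pts={"pintop":((479,439),(484,385),.081),"pinbase":((476,480),(482,430),.050),"fork":((423,187),(437,187),.064),"nut":((473,160),(490,170),.057),"knobtop":((332,222),(344,202),.091),"blkNW":((417,470),(424,424),.05),"blkN":((470,526),(474,469),.05),"blkE":((640,425),(651,388),.05)}
for k,(a,b,z) in pts.items():
    ua=(np.array(a)+.5)/3.3-.5+[210,150]; ub=(np.array(b)+.5)/4-.5+[230,150]
    print(k,atz(s,ua,z).round(4),atz(d,ub,z).round(4),tri([ray(s,ua),ray(d,ub)]).round(4))
E
python3 a.py
```

```text
pintop [ 0.4207 -0.2569  0.081 ] [ 0.4202 -0.2546  0.081 ] [ 0.4179 -0.2591  0.0855]
pinbase [ 0.4178 -0.26    0.05  ] [ 0.4191 -0.2552  0.05  ] [ 0.4119 -0.2661  0.0619]
fork [ 0.5173 -0.0714  0.064 ] [ 0.5165 -0.0692  0.064 ] [ 0.5137 -0.0749  0.0685]
nut [ 0.5631 -0.0637  0.057 ] [ 0.5605 -0.0644  0.057 ] [ 0.5647 -0.0602  0.0532]
knobtop [ 0.439  -0.0872  0.091 ] [ 0.4406 -0.0827  0.091 ] [ 0.4329 -0.0964  0.1021]
blkNW [ 0.3954 -0.2368  0.05  ] [ 0.3958 -0.2336  0.05  ] [ 0.3918 -0.2407  0.0573]
blkN [ 0.398  -0.2811  0.05  ] [ 0.3979 -0.2777  0.05  ] [ 0.394  -0.2845  0.0575]
blkE [ 0.5146 -0.2825  0.05  ] [ 0.5164 -0.2793  0.05  ] [ 0.5095 -0.2868  0.0587]
```

```bash
python3 - <<'E'
from h import *
o=get_obs();R=Ro.from_quat(o["tool_rot"]).as_matrix();print(R.round(3))
c=camera("wrist");Rc=cv2.Rodrigues(c["rvec"])[0];C=-Rc.T@c["tvec"]
print(R.T@(C-o["eef_pos"]),(R.T@Rc.T).round(3)); print(o["joint_pos"].round(3))
E
```

```text
[[-0.     0.26   0.966]
 [-0.001  0.966 -0.26 ]
 [-1.    -0.001  0.   ]]
[-0.14224499 -0.00019742 -0.06659486] [[ 0.001 -0.265  0.964]
 [ 1.     0.001 -0.001]
 [-0.     0.964  0.265]]
[ 1.308  0.241  0.004  1.335 -0.     1.571]
```

Request:
arm_command([
  {"x": -0.02, "roll": -0.0873},
  {"x": -0.02, "roll": -0.0873},
  {"x": -0.02, "roll": -0.0873},
  {"z": 0.0193, "y": -0.0343},
  {"z": 0.0193, "y": -0.0343},
  {"z": 0.0193, "y": -0.0343},
  {"z": 0.0193, "y": -0.0343},
  {"z": 0.0193, "y": -0.0343},
  {"z": 0.0193, "y": -0.0343},
  {"z": 0.0193, "y": -0.0343},
  {"z": 0.0193, "y": -0.0343},
  {"z": 0.0193, "y": -0.0343},
  {"z": 0.0193, "y": -0.0343},
  {"z": 0.0193, "y": -0.0343},
  {"z": 0.0193, "y": -0.0343},
])

```text
schema error: expected keys x, y, z, roll, fingers
```

Request:
arm_command([
  {"x": -0.02, "y": 0, "z": 0, "roll": -0.0873, "fingers": 0.6},
  {"x": -0.02, "y": 0, "z": 0, "roll": -0.0873, "fingers": 0.6},
  {"x": -0.02, "y": 0, "z": 0, "roll": -0.0873, "fingers": 0.6},
  {"x": 0, "z": 0.0193, "y": -0.0343, "roll": 0, "fingers": 0.6},
  {"x": 0, "z": 0.0193, "y": -0.0343, "roll": 0, "fingers": 0.6},
  {"x": 0, "z": 0.0193, "y": -0.0343, "roll": 0, "fingers": 0.6},
  {"x": 0, "z": 0.0193, "y": -0.0343, "roll": 0, "fingers": 0.6},
  {"x": 0, "z": 0.0193, "y": -0.0343, "roll": 0, "fingers": 0.6},
  {"x": 0, "z": 0.0193, "y": -0.0343, "roll": 0, "fingers": 0.6},
  {"x": 0, "z": 0.0193, "y": -0.0343, "roll": 0, "fingers": 0.6},
  {"x": 0, "z": 0.0193, "y": -0.0343, "roll": 0, "fingers": 0.6},
  {"x": 0, "z": 0.0193, "y": -0.0343, "roll": 0, "fingers": 0.6},
  {"x": 0, "z": 0.0193, "y": -0.0343, "roll": 0, "fingers": 0.6},
  {"x": 0, "z": 0.0193, "y": -0.0343, "roll": 0, "fingers": 0.6},
  {"x": 0, "z": 0.0193, "y": -0.0343, "roll": 0, "fingers": 0.6},
])

```text
clock: 1.55
eef_pos: [0.3742, 0.0647, 0.2935]
tool_rot: [-0.011, 0.705, 0.012, 0.709]
ft_force: [0.9, 1.3, -0.6]
grip_width: 0.0517
```

```bash
python3 - <<'E'
from h import *
o=get_obs();R=Ro.from_quat(o["tool_rot"]).as_matrix();print(R.round(3),o["eef_pos"])
c=snap("wrist","pics/w1.png",None,1.25)
np.savez("w1.npz",**{k:np.array(v) for k,v in c.items()})
E
```

```text
[[ 0.006 -0.032  0.999]
 [ 0.001  0.999  0.032]
 [-1.     0.001  0.006]] [0.37418478 0.06467282 0.29347024]
```

View pics/w1.png

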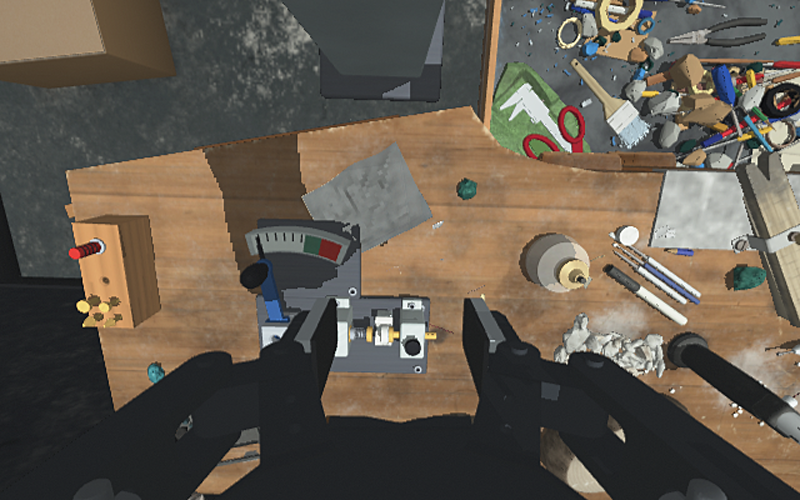

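Request:
arm_command([
  {"x": 0.01, "y": -0.0335, "z": 0.0035, "roll": 0, "fingers": 0.5},
  {"x": 0.01, "y": -0.0335, "z": 0.0035, "roll": 0, "fingers": 0.5},
  {"x": 0.01, "y": -0.0335, "z": 0.0035, "roll": 0, "fingers": 0.5},
  {"x": 0.01, "y": -0.0335, "z": 0.0035, "roll": 0, "fingers": 0.5},
  {"x": 0.01, "y": -0.0335, "z": 0.0035, "roll": 0, "fingers": 0.5},
  {"x": 0.015, "y": -0.0335, "z": 0.0035, "roll": 0, "fingers": 0.5},
  {"x": 0.015, "y": -0.0335, "z": 0.0035, "roll": 0, "fingers": 0.5},
  {"x": 0.015, "y": -0.0335, "z": 0.0035, "roll": 0, "fingers": 0.5},
  {"x": 0.015, "y": -0.0335, "z": 0.0035, "roll": 0, "fingers": 0.5},
  {"x": 0.015, "y": -0.02, "z": 0.0035, "roll": 0, "fingers": 0.5},
  {"x": 0, "y": 0, "z": 0, "roll": 0, "fingers": 0.5},
])

```text
clock: 2.52
eef_pos: [0.425, -0.2775, 0.1661]
tool_rot: [-0.007, 0.7, 0.005, 0.714]
ft_force: [-0.7, 0.0, -0.8]
grip_width: 0.0427
```

```bash
python3 - <<'E'
from h import *
o=get_obs();R=Ro.from_quat(o["tool_rot"]).as_matrix();print(R.round(3),o["eef_pos"])
c=snap("wrist","pics/w2.png",None,1.25)
np.savez("w2.npz",**{k:np.array(v) for k,v in c.items()})
E
```

```text
[[ 0.019 -0.016  1.   ]
 [-0.003  1.     0.016]
 [-1.    -0.004  0.019]] [ 0.42501989 -0.27753632  0.16614054]
```

View pics/w2.png

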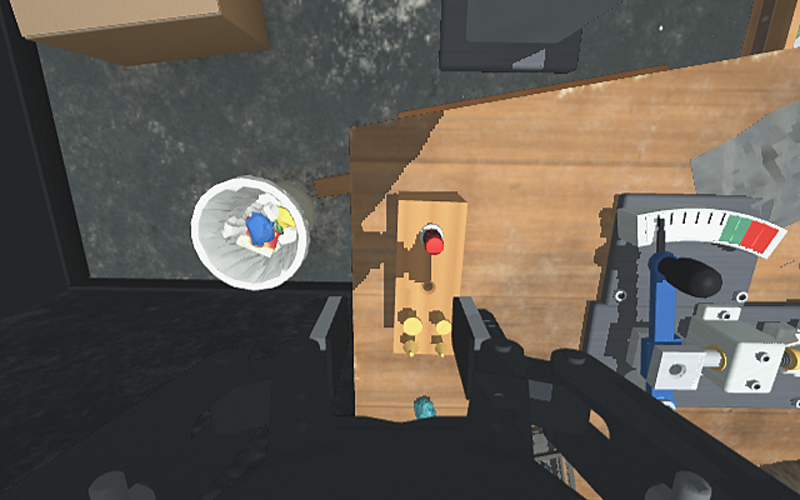

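The wrist picture shows the pin top at (434,247), the fork hole at (677,369), the knob top at about (705,284), and the block edges. Now measuring.

```bash
python3 - <<'E'
from h import *
c=dict(np.load("w2.npz"))
a=c["frame"][:,:,::-1]
cv2.imwrite("pics/w2a.png",cv2.resize(a[150:230,310:400],None,fx=7,fy=7,interpolation=cv2.INTER_CUBIC))
cv2.imwrite("pics/w2b.png",cv2.resize(a[140:335,470:640],None,fx=3,fy=3,interpolation=cv2.INTER_CUBIC))
for n,uv,z in [("pintop",(434,247),.081),("fork",(677,369),.064),("knobtop",(707,285),.091),("blkA",(399,193),.05),("blkB",(468,201),.05),("baseA",(619,194),.012),("baseB",(601,308),.012)]:
    print(n,atz(c,(np.array(uv)+.5)/1.25-.5,z).round(4))
E
```

```text
pintop [ 0.4193 -0.2568  0.081 ]
fork [ 0.5153 -0.0699  0.064 ]
knobtop [ 0.4378 -0.0881  0.091 ]
blkA [ 0.3899 -0.2795  0.05  ]
blkB [ 0.3946 -0.2317  0.05  ]
baseA [ 0.3928 -0.1065  0.012 ]
baseB [ 0.4907 -0.1041  0.012 ]
```

View pics/w2a.png

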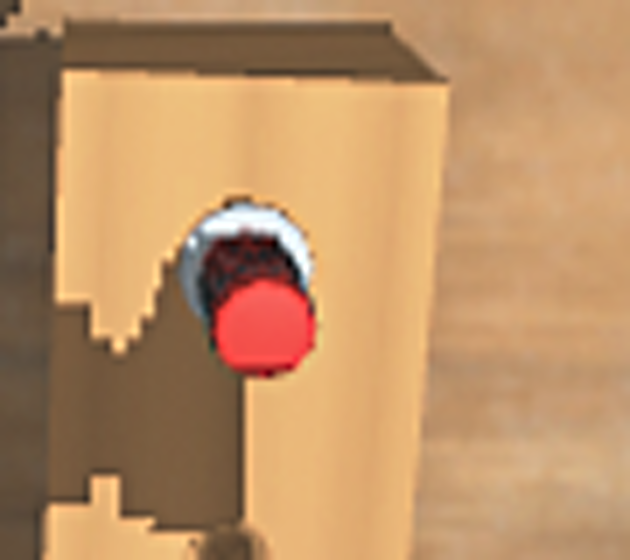

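View pics/w2b.png

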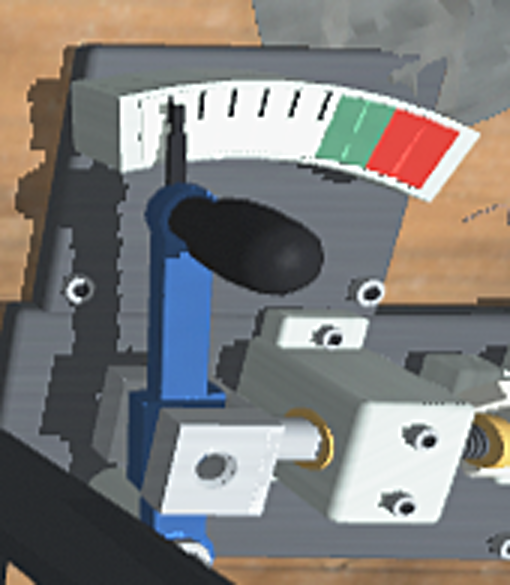

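Request:
arm_command([
  {"x": 0, "y": 0.0105, "z": -0.004, "roll": 0, "fingers": 0.5},
  {"x": 0, "y": 0.0105, "z": -0.004, "roll": 0, "fingers": 0.5},
  {"x": 0.02, "y": 0, "z": 0, "roll": 0, "fingers": 0.5},
  {"x": 0.02, "y": 0, "z": 0, "roll": 0, "fingers": 0.5},
  {"x": 0.015, "y": 0, "z": 0, "roll": 0, "fingers": 0.5},
  {"x": 0, "y": 0, "z": 0, "roll": 0, "fingers": 0.5},
])

```text
clock: 3.07
eef_pos: [0.4176, -0.2449, 0.1161]
tool_rot: [-0.01, 0.698, 0.008, 0.716]
ft_force: [-0.4, -0.1, 0.5]
grip_width: 0.0429
```

```bash
cat > st.py <<'E'
from h import *
import sys
o=get_obs();R=Ro.from_quat(o["tool_rot"]).as_matrix();print(o["clock"],R.round(4).tolist(),o["eef_pos"].round(4),o["ft_force"].round(2),o["ft_torque"].round(2),o["grip_width"].round(4),o["joint_vel"].round(3))
if len(sys.argv)>1:
    c=snap("wrist","pics/%s.png"%sys.argv[1],None,1.25)
    np.savez("%s.npz"%sys.argv[1],**{k:np.array(v) for k,v in c.items()})
E
python3 st.py w3;python3 - <<'E'
from h import *
c=dict(np.load("w2.npz"))
f=lambda u,k,o:(np.array(u)+.5)/k-.5+o
print("pintop",atz(c,f((264,326),7,[310,150]),.081),"flange",atz(c,f((248,266),7,[310,150]),.053),"fork",atz(c,f((215,466),3,[470,140]),.064))
E
```

```text
pintop [ 0.41817776 -0.25666924  0.081     ] flange [ 0.41816749 -0.25630821  0.053     ] fork [ 0.5152292  -0.07007732  0.064     ]Traceback (most recent call last):
  File "st.py", line 3, in <module>
    o=get_obs();R=Ro.from_quat(o["tool_rot"]).as_matrix();print(o["clock"],R.round(4).tolist(),o["eef_pos"].round(4),o["ft_force"].round(2),o["ft_torque"].round(2),o["grip_width"].round(4),o["joint_vel"].round(3))
                                                                                                                                                                    ^^^^^^^^^^^^^^^^^^^^^
AttributeError: 'float' object has no attribute 'round'
```

```bash
sed -i 's/o\["grip_width"\].round(4)/o["grip_width"]/' st.py; python3 st.py w3
```

```text
3.0667 [[0.0259, -0.0252, 0.9993], [-0.003, 0.9997, 0.0253], [-0.9997, -0.0037, 0.0258]] [ 0.4176 -0.2449  0.1161] [-0.45 -0.1   0.5 ] [ 0.01  0.07 -0.01] 0.04289986650350976 [ 0.043 -0.07   0.001  0.041  0.003  0.011]
```

View pics/w3.png

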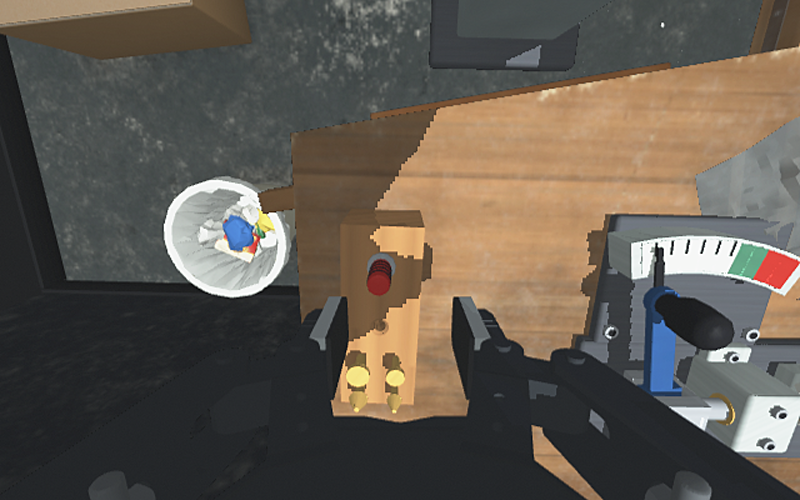

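Request:
arm_command([
  {"x": 0, "y": -0.005, "z": 0, "roll": 0, "fingers": 0.5},
  {"x": 0.0, "y": -0.005, "z": 0, "roll": 0, "fingers": 0.5},
  {"x": 0, "y": 0, "z": 0, "roll": 0, "fingers": 0.5},
  {"x": 0, "y": 0, "z": 0, "roll": 0, "fingers": 0.5},
])

```text
clock: 3.45
eef_pos: [0.4209, -0.2541, 0.1232]
tool_rot: [-0.014, 0.695, 0.008, 0.719]
ft_force: [-0.5, -0.2, 0.4]
grip_width: 0.0427
```

```bash
python3 st.py
```

```text
3.45 [[0.0343, -0.0303, 0.999], [-0.0076, 0.9995, 0.0305], [-0.9994, -0.0086, 0.0341]] [ 0.4209 -0.2541  0.1232] [-0.55 -0.25  0.37] [-0.06  0.04 -0.01] 0.04267539248643838 [-0.006 -0.014  0.021  0.006 -0.004 -0.003]
```

Request:
arm_command([
  {"x": 0, "y": 0, "z": 0, "roll": 0, "fingers": 0.5},
  {"x": 0, "y": 0, "z": 0, "roll": 0, "fingers": 0.5},
  {"x": 0, "y": 0, "z": 0, "roll": 0, "fingers": 0.5},
  {"x": 0, "y": 0, "z": 0, "roll": 0, "fingers": 0.5},
])

```text
clock: 3.78
eef_pos: [0.422, -0.2553, 0.1251]
tool_rot: [-0.014, 0.694, 0.007, 0.72]
ft_force: [0.7, 0.8, -0.6]
grip_width: 0.0424
```

```bash
python3 st.py
```

```text
3.7833 [[0.0375, -0.0289, 0.9989], [-0.0094, 0.9995, 0.0293], [-0.9993, -0.0105, 0.0373]] [ 0.422  -0.2553  0.1251] [ 0.7   0.81 -0.64] [-0.08  0.02 -0.01] 0.04240048944592301 [-0.002  0.001  0.003  0.001  0.002 -0.001]
```

Request:
arm_command([
  {"x": 0.008, "y": 0, "z": -0.0015, "roll": 0, "fingers": 0.5},
  {"x": 0.008, "y": 0, "z": -0.0015, "roll": 0, "fingers": 0.5},
  {"x": 0.008, "y": 0, "z": -0.0015, "roll": 0, "fingers": 0.5},
  {"x": 0.008, "y": 0, "z": -0.0015, "roll": 0, "fingers": 0.5},
  {"x": 0.004, "y": 0, "z": 0, "roll": 0, "fingers": 0.5},
  {"x": 0, "y": 0, "z": 0, "roll": 0, "fingers": 0.5},
  {"x": 0, "y": 0, "z": 0, "roll": 0, "fingers": 0.5},
])

```text
clock: 4.37
eef_pos: [0.4151, -0.2551, 0.083]
tool_rot: [-0.013, 0.695, 0.007, 0.719]
ft_force: [-0.5, 0.3, 0.3]
grip_width: 0.0426
```

```bash
python3 st.py
```

```text
4.3667 [[0.0337, -0.0283, 0.999], [-0.007, 0.9996, 0.0286], [-0.9994, -0.008, 0.0335]] [ 0.4151 -0.2551  0.083 ] [-0.51  0.3   0.28] [-0.04  0.    0.02] 0.042606875544311335 [-0.     0.013 -0.015 -0.009 -0.001  0.   ]
```

Request:
arm_command([
  {"x": 0.005, "y": -0.0005, "z": 0.0007, "roll": 0, "fingers": 0.5},
  {"x": 0.005, "y": -0.0005, "z": 0.0007, "roll": 0, "fingers": 0.5},
  {"x": 0.005, "y": 0, "z": 0.0007, "roll": 0, "fingers": 0.5},
  {"x": 0.004, "y": 0, "z": 0, "roll": 0, "fingers": 0.5},
  {"x": 0, "y": 0, "z": 0, "roll": 0, "fingers": 0.5},
  {"x": 0, "y": 0, "z": 0, "roll": 0, "fingers": 0.5},
])

```text
clock: 4.87
eef_pos: [0.4189, -0.2566, 0.0624]
tool_rot: [-0.013, 0.695, 0.007, 0.719]
ft_force: [-0.0, 0.4, 0.4]
grip_width: 0.043
```

```bash
python3 st.py w4
```

```text
4.8667 [[0.0348, -0.0286, 0.999], [-0.0076, 0.9996, 0.0288], [-0.9994, -0.0086, 0.0346]] [ 0.4189 -0.2566  0.0624] [-0.05  0.38  0.36] [-0.01 -0.01 -0.01] 0.04295581931736872 [ 0.     0.009 -0.005 -0.007 -0.001 -0.   ]
```

View pics/w4.png

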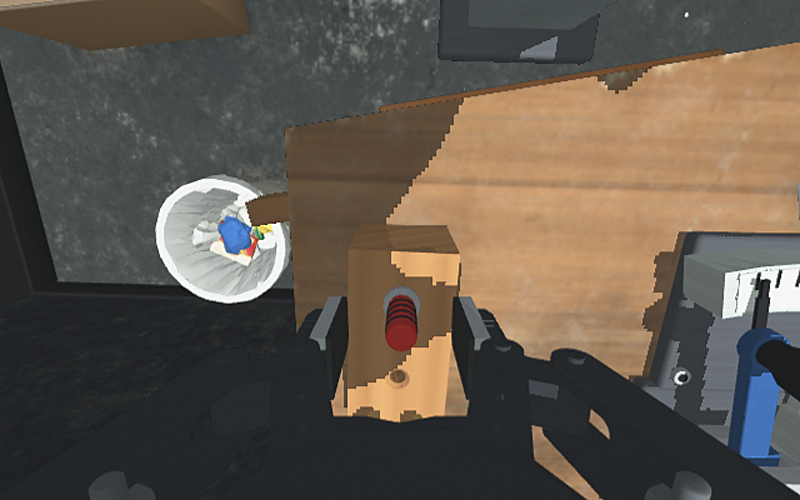

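Request:
arm_command([
  {"x": 0.002, "y": 0, "z": 0, "roll": 0, "fingers": 0.5},
  {"x": 0.0015, "y": 0, "z": 0, "roll": 0, "fingers": 0.5},
  {"x": 0, "y": 0, "z": 0, "roll": 0, "fingers": 0.3},
  {"x": 0, "y": 0, "z": 0, "roll": 0, "fingers": 0},
  {"x": 0, "y": 0, "z": 0, "roll": 0, "fingers": 0},
  {"x": 0, "y": 0, "z": 0, "roll": 0, "fingers": 0},
  {"x": 0, "y": 0, "z": 0, "roll": 0, "fingers": 0},
  {"x": 0, "y": 0, "z": 0, "roll": 0, "fingers": 0},
  {"x": 0, "y": 0, "z": 0, "roll": 0, "fingers": 0},
])

```text
clock: 5.67
eef_pos: [0.4194, -0.2568, 0.0595]
tool_rot: [-0.013, 0.694, 0.007, 0.72]
ft_force: [0.0, -0.1, -1.1]
grip_width: 0.0095
```

```bash
python3 st.py w5
```

```text
5.6667 [[0.0361, -0.0285, 0.9989], [-0.0083, 0.9995, 0.0288], [-0.9993, -0.0093, 0.0358]] [ 0.4194 -0.2568  0.0595] [ 0.01 -0.13 -1.13] [ 0.04 -0.03  0.01] 0.009515327958674553 [-0.    -0.001 -0.    -0.     0.001  0.001]
```

View pics/w5.png

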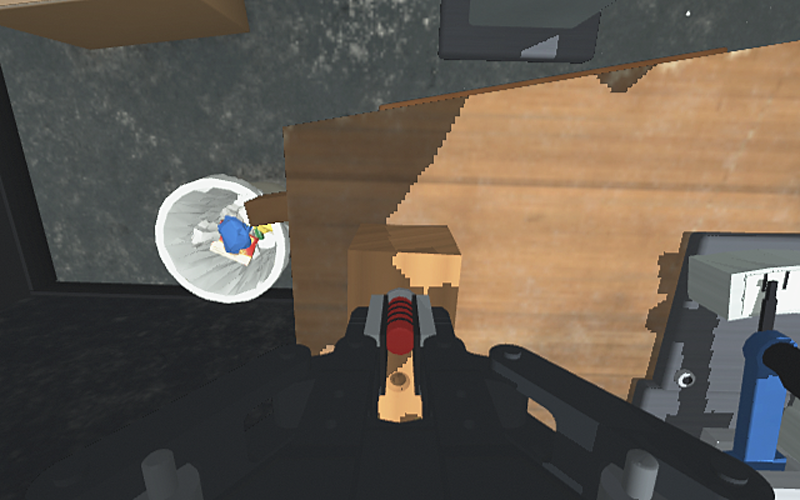

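Request:
arm_command([
  {"x": -0.01, "y": 0, "z": 0.0004, "roll": 0, "fingers": 0},
  {"x": -0.012, "y": 0, "z": 0.0004, "roll": 0, "fingers": 0},
  {"x": -0.012, "y": 0, "z": 0.0004, "roll": 0, "fingers": 0},
  {"x": -0.012, "y": 0, "z": 0.0004, "roll": 0, "fingers": 0},
  {"x": -0.012, "y": 0, "z": 0.0004, "roll": 0, "fingers": 0},
  {"x": -0.012, "y": 0, "z": 0.0004, "roll": 0, "fingers": 0},
  {"x": -0.006, "y": 0, "z": 0, "roll": 0, "fingers": 0},
  {"x": 0, "y": 0, "z": 0, "roll": 0, "fingers": 0},
  {"x": 0, "y": 0, "z": 0, "roll": 0, "fingers": 0},
])

```text
clock: 6.47
eef_pos: [0.4196, -0.2563, 0.1378]
tool_rot: [-0.013, 0.694, 0.007, 0.72]
ft_force: [-0.6, -0.3, -1.3]
grip_width: 0.0096
```

```bash
python3 st.py w6
```

```text
6.4667 [[0.0367, -0.0286, 0.9989], [-0.0083, 0.9995, 0.0289], [-0.9993, -0.0094, 0.0365]] [ 0.4196 -0.2563  0.1378] [-0.59 -0.35 -1.28] [-0.01  0.03  0.02] 0.009586093382270768 [-0.001 -0.007  0.005  0.001 -0.001 -0.   ]
```

View pics/w6.png

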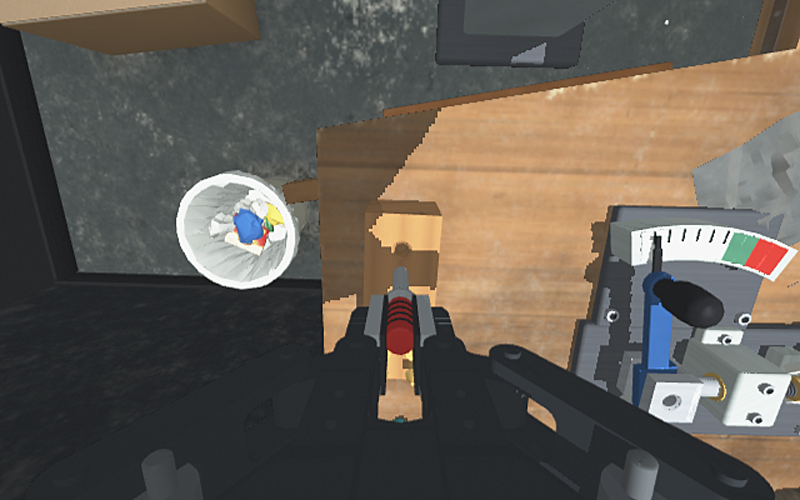

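```bash
python3 - <<'E'
from h import *
c=dict(np.load("w6.npz")); a=c["frame"][:,:,::-1]
g=lambda u:(np.array(u)+.5)/1.25-.5
print("fork",atz(c,g((672,402)),.064),"pintop",atz(c,g((400,339)),.159))
print(proj(c,[[.4182,-.2566,.0843],[.4182,-.2566,.1593],[.4182,-.2566,.1283]])*1.25)
b=np.hstack([cv2.resize(a[200:300,285:355],None,fx=5,fy=5,interpolation=cv2.INTER_CUBIC),cv2.resize(a[280:350,500:580],None,fx=5,fy=500/70,interpolation=cv2.INTER_CUBIC)])
cv2.imwrite("pics/w6z.png",b)
E
```

```text
fork [ 0.51645877 -0.06915704  0.064     ] pintop [ 0.41807717 -0.25638376  0.159     ]
[[400.75031887 267.9272357 ]
 [399.25463732 339.59701149]
 [400.03164957 302.36429066]]
```

View pics/w6z.png

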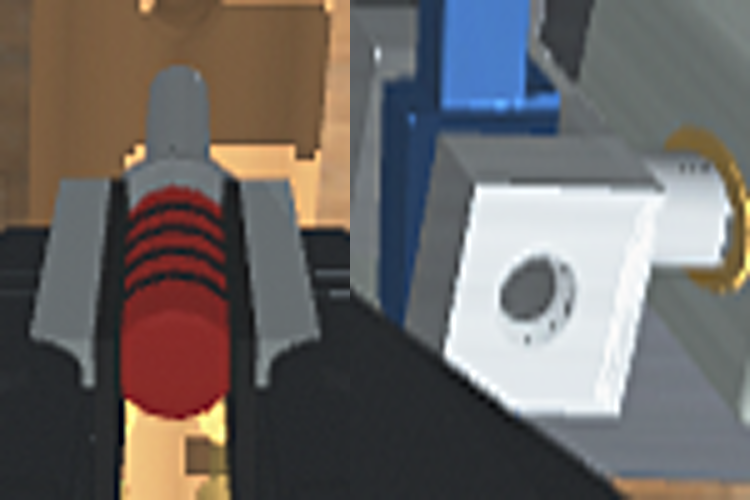

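Request:
arm_command([
  {"x": 0, "y": 0.008, "z": 0.0045, "roll": 0, "fingers": 0},
  {"x": 0, "y": 0.015, "z": 0.0085, "roll": 0, "fingers": 0},
  {"x": 0, "y": 0.015, "z": 0.0085, "roll": 0, "fingers": 0},
  {"x": 0, "y": 0.015, "z": 0.0085, "roll": 0, "fingers": 0},
  {"x": 0, "y": 0.015, "z": 0.0085, "roll": 0, "fingers": 0},
  {"x": 0, "y": 0.015, "z": 0.0085, "roll": 0, "fingers": 0},
  {"x": 0, "y": 0.015, "z": 0.0085, "roll": 0, "fingers": 0},
  {"x": 0, "y": 0.015, "z": 0.0085, "roll": 0, "fingers": 0},
  {"x": 0, "y": 0.015, "z": 0.0085, "roll": 0, "fingers": 0},
  {"x": 0, "y": 0.015, "z": 0.0085, "roll": 0, "fingers": 0},
  {"x": 0, "y": 0.007, "z": 0.004, "roll": 0, "fingers": 0},
  {"x": 0, "y": 0, "z": 0, "roll": 0, "fingers": 0},
  {"x": 0, "y": 0, "z": 0, "roll": 0, "fingers": 0},
  {"x": 0, "y": 0, "z": 0, "roll": 0, "fingers": 0},
])

```text
clock: 7.68
eef_pos: [0.4981, -0.0889, 0.1274]
tool_rot: [-0.01, 0.701, 0.01, 0.713]
ft_force: [-0.2, 0.2, -0.3]
grip_width: 0.0094
```

```bash
python3 st.py w7
```

```text
7.6833 [[0.0167, -0.0287, 0.9994], [0.0004, 0.9996, 0.0287], [-0.9999, -0.0001, 0.0167]] [ 0.4981 -0.0889  0.1274] [-0.16  0.2  -0.31] [ 0.04  0.05 -0.05] 0.009390932203721015 [-0.002  0.004 -0.008  0.001 -0.005 -0.003]
```

View pics/w7.png

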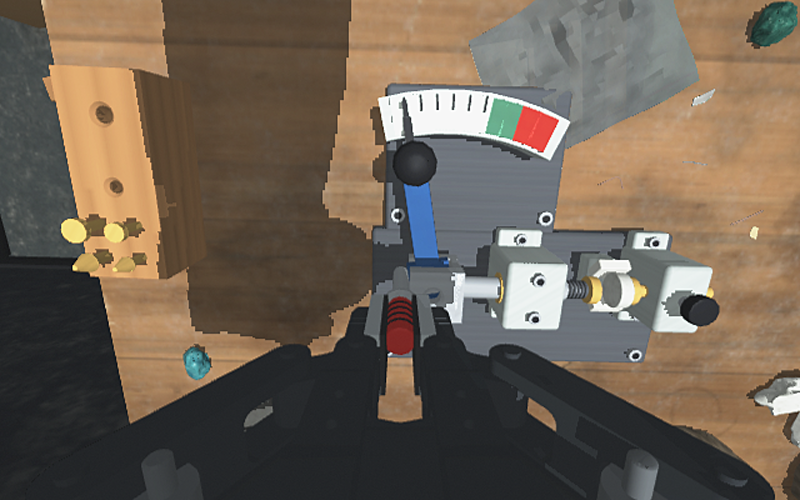

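```bash
cat > pin.py <<'E'
from h import *
R5=np.array([[0.0361, -0.0285, 0.9989], [-0.0083, 0.9995, 0.0288], [-0.9993, -0.0093, 0.0358]]);p5=np.array([.4194,-.2568,.0595])
L=[R5.T@(np.array([.4182,-.2566,z])-p5) for z in (.006,.081)]
def pin():
    o=get_obs();R=Ro.from_quat(o["tool_rot"]).as_matrix();return [o["eef_pos"]+R@l for l in L],R,o
E
python3 - <<'E'
from pin import *
(t,h),R,o=pin();print("tip",t.round(4),"top",h.round(4))
c=dict(np.load("w7.npz")); a=c["frame"][:,:,::-1]
print(proj(c,[t,h])*1.25)
g=lambda u:(np.array(u)+.5)/1.25-.5
print("fork",atz(c,g((433,293)),.064), "knobtop",atz(c,g((415,163)),.091))
cv2.imwrite("pics/w7z.png",cv2.resize(a[190:300,290:400],None,fx=6,fy=6,interpolation=cv2.INTER_CUBIC))
E
```

```text
tip [ 0.4957 -0.0884  0.074 ] top [ 0.4971 -0.0891  0.1489]
[[401.21458397 267.9473138 ]
 [399.96615305 339.51342916]]
fork [ 0.51406199 -0.06913983  0.064     ] knobtop [ 0.43824132 -0.08389927  0.091     ]
```

View pics/w7z.png

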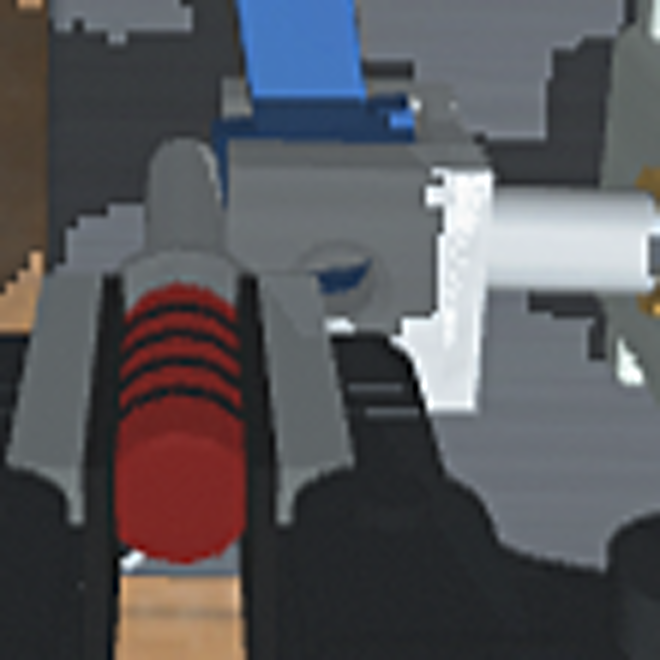

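```bash
python3 - <<'E'
from pin import *
c=dict(np.load("w7.npz"))
print("fork",atz(c,(345.8,235.8),.064))
(t,h),R,o=pin(); print(proj(c,[t,h,[.515,-.0693,.064],[.516,-.0693,.064]]))
# projected pin silhouette vs picture: tip end bottom in image px
print([((np.array(p)-[290,190]+.5)*6-.5).round(1) for p in proj(c,[t,h])])
E
```

```text
fork [ 0.51526577 -0.06944446  0.064     ]
[[320.97166717 214.35785104]
 [319.97292244 271.61074333]
 [346.01463954 235.4720956 ]
 [345.9417324  236.72491677]]
[array([188.3, 148.6]), array([182.3, 492.2])]
```

Request:
arm_command([
  {"x": -0.001, "y": 0.003, "z": 0.003, "roll": 0, "fingers": 0},
  {"x": -0.001, "y": 0.004, "z": 0.0043, "roll": 0, "fingers": 0},
  {"x": -0.001, "y": 0.004, "z": 0.0043, "roll": 0, "fingers": 0},
  {"x": 0, "y": 0.003, "z": 0.0035, "roll": 0, "fingers": 0},
  {"x": 0, "y": 0.001, "z": 0.001, "roll": 0, "fingers": 0},
  {"x": 0, "y": 0, "z": 0, "roll": 0, "fingers": 0},
  {"x": 0, "y": 0, "z": 0, "roll": 0, "fingers": 0},
])

```text
clock: 8.32
eef_pos: [0.5149, -0.0749, 0.1315]
tool_rot: [-0.008, 0.701, 0.008, 0.713]
ft_force: [0.3, 0.6, -0.7]
grip_width: 0.0098
```

```bash
python3 st.py w8; python3 - <<'E'
from pin import *
(t,h),R,o=pin();print("tip",t.round(4),"top",h.round(4))
c=dict(np.load("w8.npz")); a=c["frame"][:,:,::-1]
print([((np.array(p)-[270,190]+.5)*6-.5).round(1) for p in proj(c,[t,h,[.5153,-.0694,.064]])])
cv2.imwrite("pics/w8z.png",cv2.resize(a[190:290,270:400],None,fx=6,fy=6,interpolation=cv2.INTER_CUBIC))
for n,r in (("scene",(260,150,400,270)),("side",(270,150,380,245))): snap(n,"pics/%s8.png"%n,r,5)
E
```

```text
8.3167 [[0.0174, -0.0231, 0.9996], [-0.0003, 0.9997, 0.0231], [-0.9998, -0.0007, 0.0174]] [ 0.5149 -0.0749  0.1315] [ 0.29  0.63 -0.75] [-0.06  0.02  0.02] 0.009813606080545254 [ 0.003  0.001  0.005  0.003 -0.002  0.   ]
tip [ 0.5126 -0.0742  0.0779] top [ 0.514  -0.0749  0.1529]
[array([310.2, 149.5]), array([305.2, 493.3]), array([348.6, 134.4])]
```

View pics/w8z.png

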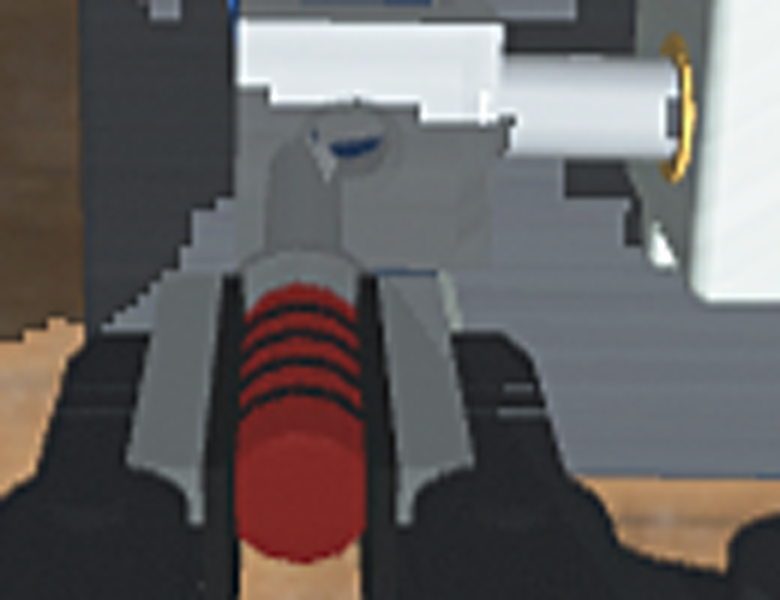

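View pics/scene8.png

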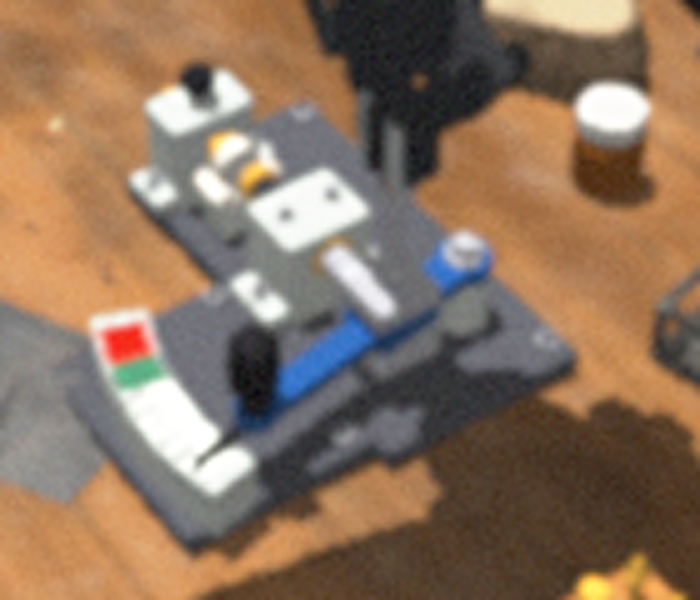

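View pics/side8.png

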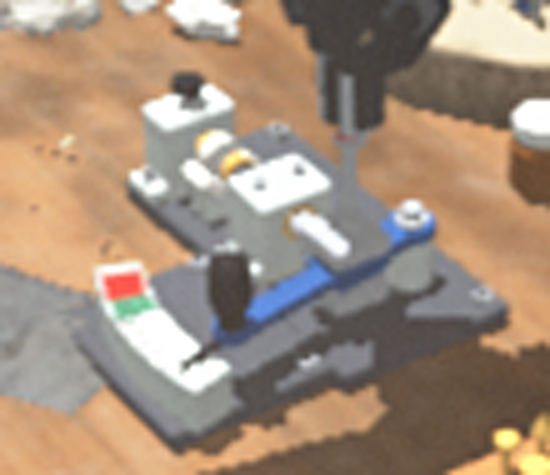

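Request:
arm_command([
  {"x": 0, "y": 0.0022, "z": 0.0013, "roll": 0, "fingers": 0},
  {"x": 0, "y": 0.0022, "z": 0.0013, "roll": 0, "fingers": 0},
  {"x": 0, "y": 0, "z": 0, "roll": 0, "fingers": 0},
  {"x": 0, "y": 0, "z": 0, "roll": 0, "fingers": 0},
])

```text
clock: 8.8
eef_pos: [0.5168, -0.0703, 0.1313]
tool_rot: [-0.008, 0.701, 0.008, 0.713]
ft_force: [-0.3, -0.2, -0.4]
grip_width: 0.0097
```

```bash
cat > look.py <<'E'
from pin import *
import sys
n=sys.argv[1]
(t,h),R,o=pin();print("tip",t.round(4),"top",h.round(4))
c=dict(np.load(n+".npz")); a=c["frame"][:,:,::-1]
print([((np.array(p)-[270,190]+.5)*6-.5).round(1) for p in proj(c,[t,h,[.5158,-.0694,.064]])])
cv2.imwrite("pics/%sz.png"%n,cv2.resize(a[190:290,270:400],None,fx=6,fy=6,interpolation=cv2.INTER_CUBIC))
E
python3 st.py w9; python3 look.py w9
```

```text
8.8 [[0.0166, -0.0223, 0.9996], [-0.0001, 0.9998, 0.0223], [-0.9999, -0.0005, 0.0166]] [ 0.5168 -0.0703  0.1313] [-0.28 -0.18 -0.39] [-0.02  0.07  0.05] 0.009746840247893277 [ 0.005 -0.     0.     0.     0.002  0.002]
tip [ 0.5146 -0.0696  0.0778] top [ 0.516  -0.0703  0.1528]
[array([310.5, 150.4]), array([305.6, 494.5]), array([311.6, 123.1])]
```

View pics/w9z.png

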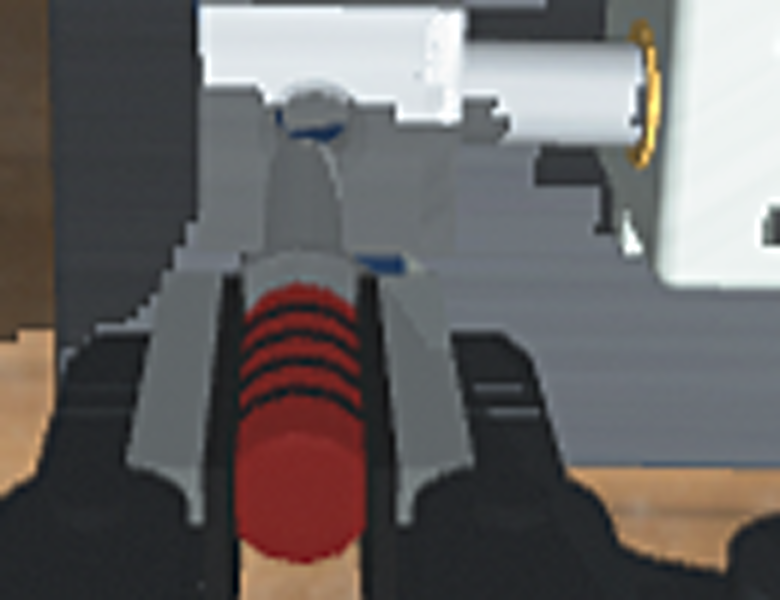

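Request:
arm_command([
  {"x": 0.004, "y": 0.0005, "z": 0.0003, "roll": 0, "fingers": 0},
  {"x": 0.005, "y": 0.0005, "z": 0.0002, "roll": 0, "fingers": 0},
  {"x": 0.005, "y": 0, "z": 0, "roll": 0, "fingers": 0},
  {"x": 0.003, "y": 0, "z": 0, "roll": 0, "fingers": 0},
  {"x": 0, "y": 0, "z": 0, "roll": 0, "fingers": 0},
  {"x": 0, "y": 0, "z": 0, "roll": 0, "fingers": 0},
])

```text
clock: 9.35
eef_pos: [0.5173, -0.0692, 0.112]
tool_rot: [-0.008, 0.701, 0.008, 0.713]
ft_force: [0.5, -0.2, 0.4]
grip_width: 0.0096
```

```bash
python3 st.py w10; python3 look.py w10
```

```text
9.35 [[0.0159, -0.0221, 0.9996], [-0.0, 0.9998, 0.0221], [-0.9999, -0.0004, 0.0159]] [ 0.5173 -0.0692  0.112 ] [ 0.51 -0.2   0.35] [ 0.01 -0.08  0.01] 0.009550996768766406 [ 0.003  0.007 -0.007 -0.009 -0.001 -0.   ]
tip [ 0.5151 -0.0685  0.0585] top [ 0.5166 -0.0691  0.1335]
[array([310.4, 150.8]), array([305.6, 495.2]), array([302.5, 172.7])]
```

View pics/w10z.png

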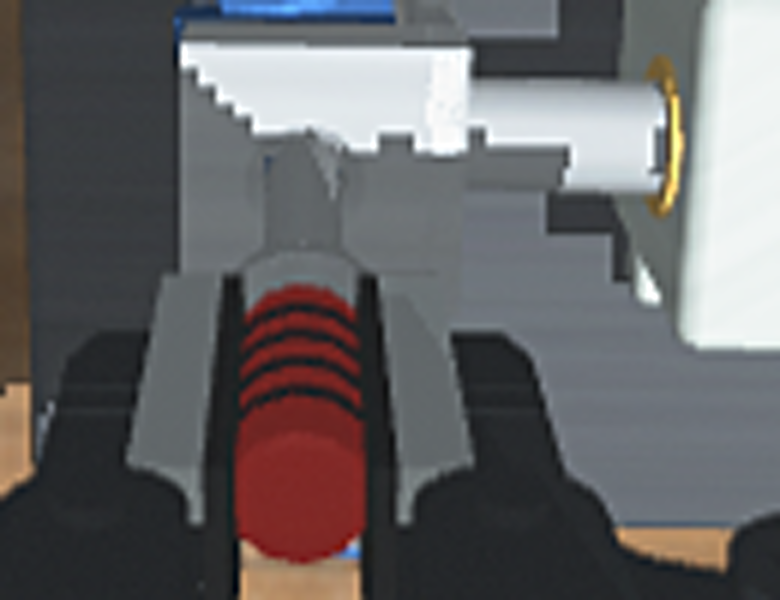

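Request:
arm_command([
  {"x": 0.003, "y": 0, "z": 0, "roll": 0, "fingers": 0},
  {"x": 0.004, "y": 0, "z": 0, "roll": 0, "fingers": 0},
  {"x": 0.004, "y": 0, "z": 0, "roll": 0, "fingers": 0},
  {"x": 0.003, "y": 0, "z": 0, "roll": 0, "fingers": 0},
  {"x": 0, "y": 0, "z": 0, "roll": 0, "fingers": 0},
  {"x": 0, "y": 0, "z": 0, "roll": 0, "fingers": 0},
])

```text
clock: 9.9
eef_pos: [0.5175, -0.0693, 0.0966]
tool_rot: [-0.008, 0.701, 0.008, 0.713]
ft_force: [0.2, -0.2, -0.7]
grip_width: 0.0098
```

```bash
python3 st.py w11; python3 look.py w11
```

```text
9.9 [[0.0158, -0.022, 0.9996], [-0.0001, 0.9998, 0.022], [-0.9999, -0.0004, 0.0158]] [ 0.5175 -0.0693  0.0966] [ 0.15 -0.19 -0.67] [ 0.06 -0.01  0.  ] 0.009759373064910733 [-0.001  0.008 -0.007 -0.008 -0.     0.001]
tip [ 0.5153 -0.0686  0.0431] top [ 0.5168 -0.0693  0.1181]
[array([310.5, 150.5]), array([305.6, 494.8]), array([303.6, 220.5])]
```

View pics/w11z.png

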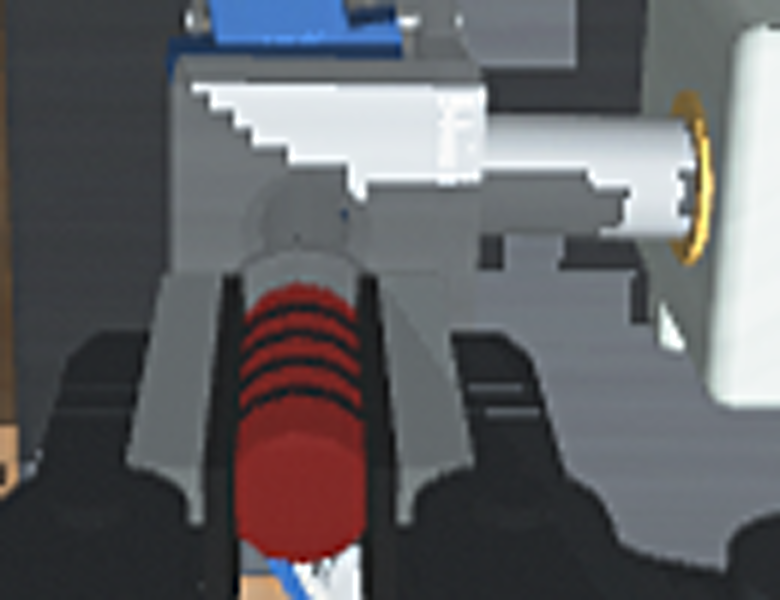

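Request:
arm_command([
  {"x": 0.003, "y": 0.0002, "z": 0, "roll": 0, "fingers": 0},
  {"x": 0.004, "y": 0.0002, "z": 0, "roll": 0, "fingers": 0},
  {"x": 0.004, "y": 0, "z": 0, "roll": 0, "fingers": 0},
  {"x": 0.002, "y": 0, "z": 0, "roll": 0, "fingers": 0},
  {"x": 0, "y": 0, "z": 0, "roll": 0, "fingers": 0},
  {"x": 0, "y": 0, "z": 0, "roll": 0, "fingers": 0},
])

```text
clock: 10.45
eef_pos: [0.5178, -0.0688, 0.0823]
tool_rot: [-0.008, 0.701, 0.008, 0.713]
ft_force: [0.2, -0.3, -0.5]
grip_width: 0.0097
```

```bash
python3 st.py; python3 - <<'E'
from pin import *
print(pin()[0])
E
```

```text
10.45 [[0.0161, -0.0221, 0.9996], [-0.0002, 0.9998, 0.0221], [-0.9999, -0.0005, 0.0161]] [ 0.5178 -0.0688  0.0823] [ 0.21 -0.25 -0.51] [-0.02  0.   -0.05] 0.009742854967459996 [ 0.001  0.004 -0.006 -0.006 -0.     0.001]
[array([ 0.51555228, -0.06818844,  0.02886172]), array([ 0.51704574, -0.06881502,  0.10384305])]
```

Request:
arm_command([
  {"x": 0.002, "y": 0, "z": 0, "roll": 0, "fingers": 0},
  {"x": 0.002, "y": 0, "z": 0, "roll": 0, "fingers": 0},
  {"x": 0.002, "y": 0, "z": 0, "roll": 0, "fingers": 0},
  {"x": 0.002, "y": 0, "z": 0, "roll": 0, "fingers": 0},
  {"x": 0.002, "y": 0, "z": 0, "roll": 0, "fingers": 0},
])

```text
clock: 10.87
eef_pos: [0.5187, -0.069, 0.0731]
tool_rot: [-0.008, 0.701, 0.008, 0.713]
ft_force: [-7.3, 1.7, 22.1]
grip_width: 0.0096
```

```bash
python3 st.py w12; python3 look.py w12
```

```text
10.8667 [[0.0181, -0.022, 0.9996], [-0.0004, 0.9998, 0.022], [-0.9998, -0.0008, 0.0181]] [ 0.5187 -0.069   0.0731] [-7.25  1.66 22.06] [ 0.23  1.37 -0.05] 0.009566599982532635 [ 0.001 -0.002 -0.008 -0.017  0.    -0.   ]
tip [ 0.5165 -0.0683  0.0198] top [ 0.5178 -0.0689  0.0948]
[array([310.4, 150.2]), array([305.6, 494.9]), array([300.3, 301.5])]
```

View pics/w12z.png

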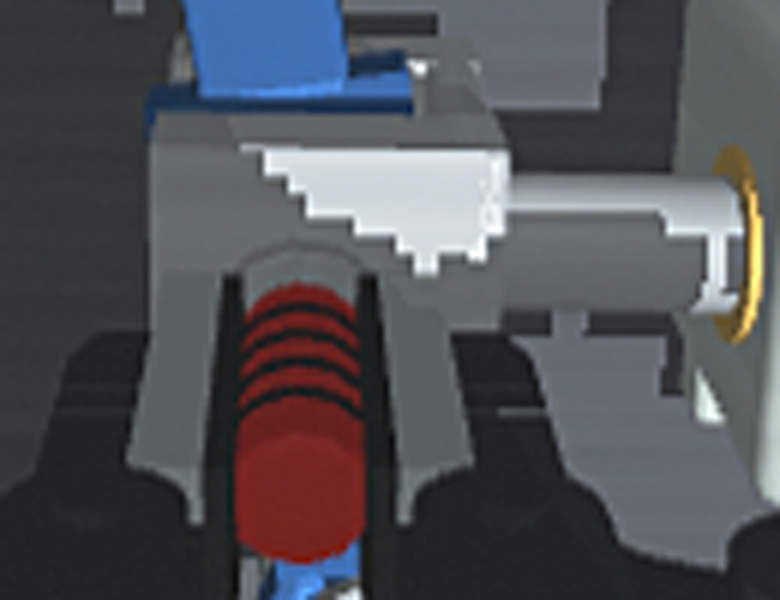

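Request:
arm_command([
  {"x": 0, "y": 0, "z": 0, "roll": 0, "fingers": 0.3},
  {"x": 0, "y": 0, "z": 0, "roll": 0, "fingers": 0.4},
  {"x": 0, "y": 0, "z": 0, "roll": 0, "fingers": 0.4},
  {"x": 0, "y": 0, "z": 0, "roll": 0, "fingers": 0.4},
  {"x": -0.004, "y": 0, "z": 0, "roll": 0, "fingers": 0.4},
  {"x": -0.008, "y": 0, "z": 0, "roll": 0, "fingers": 0.4},
  {"x": -0.01, "y": 0, "z": 0, "roll": 0, "fingers": 0.5},
  {"x": -0.01, "y": 0, "z": 0, "roll": 0, "fingers": 0.5},
  {"x": -0.01, "y": 0, "z": 0, "roll": 0, "fingers": 0.5},
  {"x": -0.005, "y": 0, "z": 0, "roll": 0, "fingers": 0.5},
  {"x": 0, "y": 0, "z": 0, "roll": 0, "fingers": 0.5},
  {"x": 0, "y": 0, "z": 0, "roll": 0, "fingers": 0.5},
])

```text
clock: 11.92
eef_pos: [0.5189, -0.0691, 0.1267]
tool_rot: [-0.008, 0.699, 0.007, 0.715]
ft_force: [0.3, 0.2, -0.4]
grip_width: 0.0422
```

```bash
python3 st.py w13; python3 look.py w13
```

```text
11.9167 [[0.0215, -0.022, 0.9995], [-0.0009, 0.9998, 0.022], [-0.9998, -0.0014, 0.0215]] [ 0.5189 -0.0691  0.1267] [ 0.31  0.16 -0.36] [-0.01  0.05  0.04] 0.042237277830487356 [ 0.002 -0.014  0.014  0.01  -0.     0.001]
tip [ 0.5169 -0.0685  0.0732] top [ 0.518  -0.0691  0.1482]
[array([310.1, 150.7]), array([305.2, 494.8]), array([302.4, 116.3])]
```

View pics/w13.png

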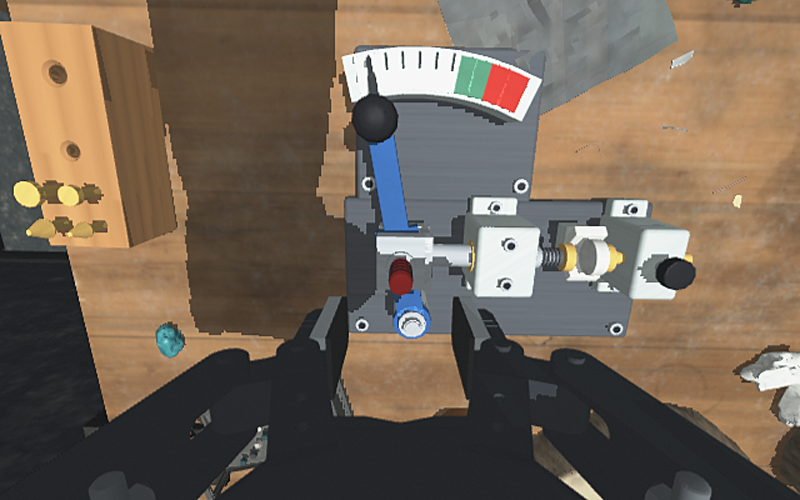

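```bash
python3 - <<'E'
from h import *
c=dict(np.load("w13.npz")); a=c["frame"][:,:,::-1]
g=lambda u:(np.array(u)+.5)/1.25-.5
k=atz(c,g((375,117)),.089);n=atz(c,g((411,323)),.057);print("knob",k,"nut",n,"pintop",atz(c,g((401,280)),.095))
v=(k-n)[:2];print(np.linalg.norm(v),np.degrees(np.arctan2(v[1],v[0]))%360-190.08)
print("base",atz(c,g((357,337)),.012),atz(c,g((627,336)),.012),atz(c,g((344,200)),.012))
cv2.imwrite("pics/w13z.png",cv2.resize(a[180:280,270:380],None,fx=6,fy=6,interpolation=cv2.INTER_CUBIC))
E
```

```text
knob [ 0.43942614 -0.08243807  0.089     ] nut [ 0.5584179  -0.06164037  0.057     ] pintop [ 0.51532687 -0.06894033  0.095     ]
0.12079563385461527 -0.1658351597353942
base [ 0.59463322 -0.10074423  0.012     ] [0.58888332 0.10581945 0.012     ] [ 0.48942876 -0.108596    0.012     ]
```

View pics/w13z.png

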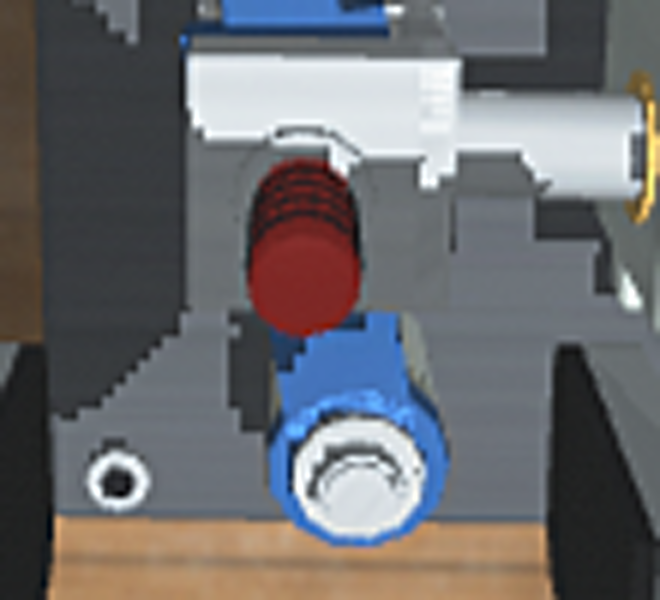

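Request:
arm_command([
  {"x": 0, "y": -0.001, "z": -0.005, "roll": 0, "fingers": 0.5},
  {"x": 0, "y": -0.0015, "z": -0.0095, "roll": 0, "fingers": 0.5},
  {"x": 0, "y": -0.0015, "z": -0.0095, "roll": 0, "fingers": 0.5},
  {"x": 0, "y": -0.0015, "z": -0.0095, "roll": 0, "fingers": 0.5},
  {"x": 0, "y": -0.0015, "z": -0.0095, "roll": 0, "fingers": 0.5},
  {"x": 0, "y": -0.0015, "z": -0.0095, "roll": 0, "fingers": 0.5},
  {"x": 0, "y": -0.0015, "z": -0.0095, "roll": 0, "fingers": 0.5},
  {"x": 0, "y": -0.001, "z": -0.005, "roll": 0, "fingers": 0.5},
  {"x": 0, "y": 0, "z": 0, "roll": 0, "fingers": 0.5},
  {"x": 0, "y": 0, "z": 0, "roll": 0, "fingers": 0.5},
  {"x": 0, "y": 0, "z": 0, "roll": 0, "fingers": 0.5},
])

```text
clock: 12.88
eef_pos: [0.4377, -0.0822, 0.1205]
tool_rot: [-0.007, 0.704, 0.007, 0.71]
ft_force: [-0.4, -0.6, 0.8]
grip_width: 0.0424
```

```bash
python3 st.py w14
```

```text
12.8833 [[0.0092, -0.0205, 0.9997], [0.0008, 0.9998, 0.0205], [-1.0, 0.0006, 0.0092]] [ 0.4377 -0.0822  0.1205] [-0.38 -0.64  0.76] [-0.01  0.02  0.  ] 0.042360595364265306 [-0.002 -0.004 -0.005 -0.006  0.003 -0.   ]
```

View pics/w14.png

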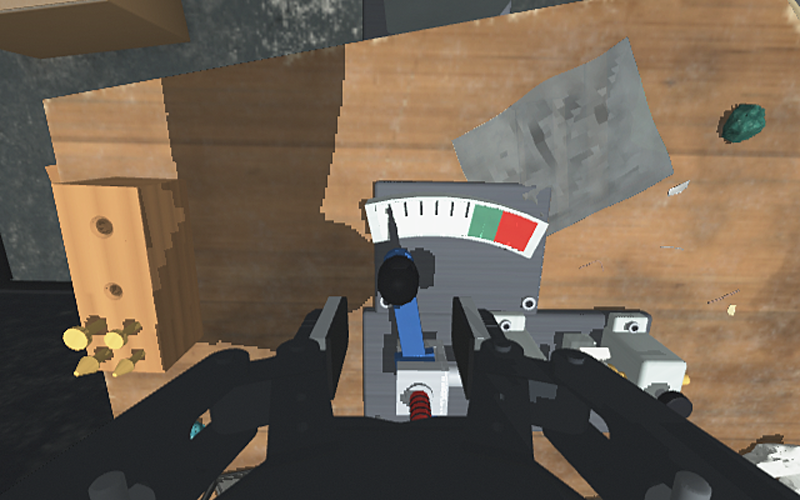

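Request:
arm_command([
  {"x": 0.005, "y": 0, "z": 0, "roll": 0, "fingers": 0.5},
  {"x": 0.009, "y": 0, "z": 0, "roll": 0, "fingers": 0.5},
  {"x": 0.009, "y": 0, "z": 0, "roll": 0, "fingers": 0.5},
  {"x": 0.009, "y": 0, "z": 0, "roll": 0, "fingers": 0.5},
  {"x": 0.008, "y": 0, "z": 0, "roll": 0, "fingers": 0.5},
  {"x": 0.005, "y": 0, "z": 0, "roll": 0, "fingers": 0.5},
  {"x": 0.002, "y": 0, "z": 0, "roll": 0, "fingers": 0.5},
  {"x": 0, "y": 0, "z": 0, "roll": 0, "fingers": 0.5},
  {"x": 0, "y": 0, "z": 0, "roll": 0, "fingers": 0.5},
])

```text
clock: 13.68
eef_pos: [0.4405, -0.0816, 0.0675]
tool_rot: [-0.008, 0.704, 0.008, 0.71]
ft_force: [-1.0, -0.1, -0.4]
grip_width: 0.0427
```

```bash
python3 st.py w15
```

```text
13.6833 [[0.0091, -0.0224, 0.9997], [0.001, 0.9997, 0.0224], [-1.0, 0.0008, 0.0091]] [ 0.4405 -0.0816  0.0675] [-0.98 -0.13 -0.44] [-0.06 -0.01  0.02] 0.04267652947504173 [ 0.001  0.01  -0.002 -0.004 -0.001  0.001]
```

View pics/w15.png

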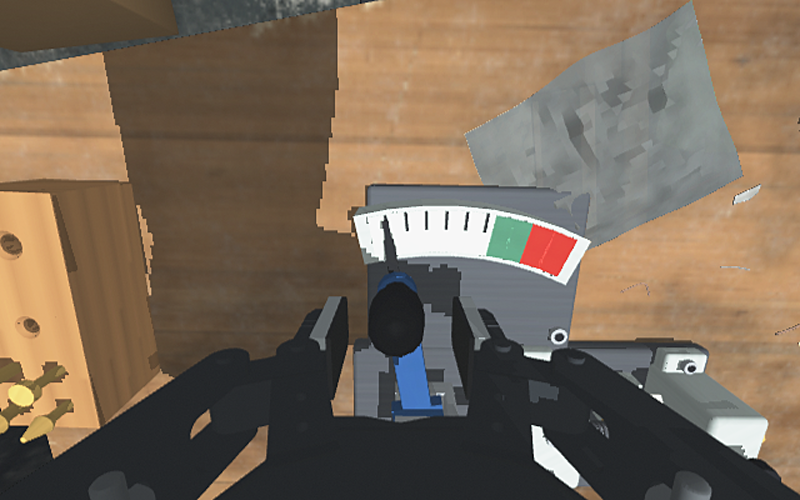

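Request:
arm_command([
  {"x": 0.003, "y": -0.0008, "z": -0.001, "roll": 0, "fingers": 0.5},
  {"x": 0.002, "y": -0.0008, "z": -0.001, "roll": 0, "fingers": 0.5},
  {"x": 0, "y": 0, "z": 0, "roll": 0, "fingers": 0.3},
  {"x": 0, "y": 0, "z": 0, "roll": 0, "fingers": 0},
  {"x": 0, "y": 0, "z": 0, "roll": 0, "fingers": 0},
  {"x": 0, "y": 0, "z": 0, "roll": 0, "fingers": 0},
  {"x": 0, "y": 0, "z": 0, "roll": 0, "fingers": 0},
])

```text
clock: 14.32
eef_pos: [0.4397, -0.0833, 0.0637]
tool_rot: [-0.007, 0.702, 0.008, 0.712]
ft_force: [-0.8, 0.1, -1.2]
grip_width: 0.02
```

```bash
python3 st.py w16
```

```text
14.3167 [[0.0129, -0.0222, 0.9997], [0.0015, 0.9998, 0.0222], [-0.9999, 0.0013, 0.0129]] [ 0.4397 -0.0833  0.0637] [-0.82  0.13 -1.16] [ 0.04 -0.02 -0.06] 0.020040687174100874 [ 0.    -0.    -0.001 -0.003  0.001  0.001]
```

View pics/w16.png

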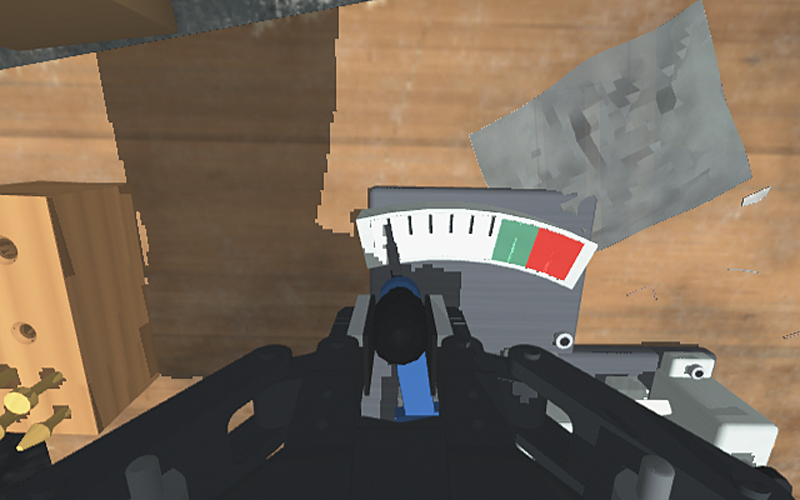

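Request:
arm_command([
  {"x": 0, "y": 0.003, "z": -0.0005, "roll": 0.024, "fingers": 0},
  {"x": 0, "y": 0.0044, "z": -0.0008, "roll": 0.036, "fingers": 0},
  {"x": 0, "y": 0.0044, "z": -0.0008, "roll": 0.036, "fingers": 0},
  {"x": 0, "y": 0.0044, "z": -0.0008, "roll": 0.036, "fingers": 0},
  {"x": 0, "y": 0.0044, "z": -0.0008, "roll": 0.036, "fingers": 0},
  {"x": 0, "y": 0.0044, "z": -0.0008, "roll": 0.036, "fingers": 0},
  {"x": 0, "y": 0, "z": 0, "roll": 0, "fingers": 0},
  {"x": 0, "y": 0, "z": 0, "roll": 0, "fingers": 0},
])

```text
clock: 15.03
eef_pos: [0.4375, -0.0585, 0.0637]
tool_rot: [0.066, 0.699, -0.066, 0.709]
ft_force: [0.3, -0.9, -1.2]
grip_width: 0.0202
```

```bash
python3 st.py w17
```

```text
15.0333 [[0.014, 0.1863, 0.9824], [-0.002, 0.9825, -0.1862], [-0.9999, 0.0006, 0.0142]] [ 0.4375 -0.0585  0.0637] [ 0.33 -0.86 -1.2 ] [-0.1   0.06  0.18] 0.020209267726986148 [ 0.006  0.002  0.001  0.001 -0.004  0.004]
```

View pics/w17.png

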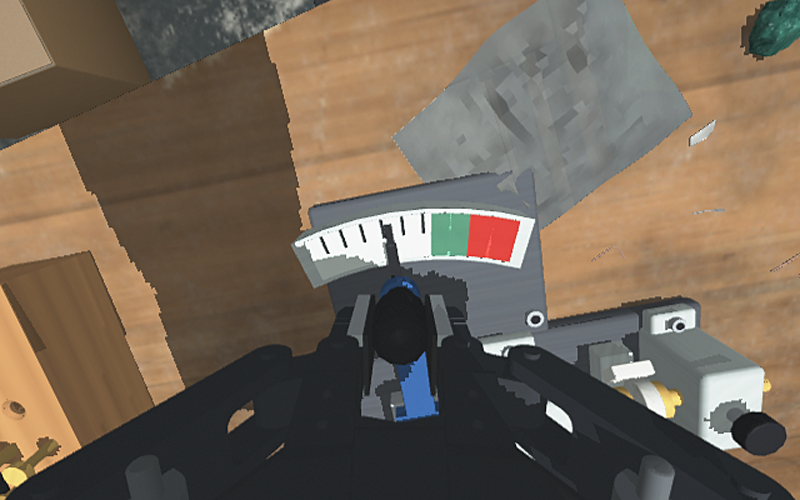

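Request:
arm_command([
  {"x": 0, "y": 0.0035, "z": -0.0006, "roll": 0.028, "fingers": 0},
  {"x": 0, "y": 0.0044, "z": -0.0008, "roll": 0.036, "fingers": 0},
  {"x": 0, "y": 0.0044, "z": -0.0008, "roll": 0.036, "fingers": 0},
  {"x": 0, "y": 0.003, "z": -0.0005, "roll": 0.025, "fingers": 0},
  {"x": 0, "y": 0.0005, "z": 0, "roll": 0, "fingers": 0},
  {"x": 0, "y": 0.0005, "z": 0, "roll": 0, "fingers": 0},
])

```text
clock: 15.58
eef_pos: [0.4386, -0.0438, 0.0636]
tool_rot: [0.109, 0.693, -0.111, 0.703]
ft_force: [-0.1, -2.0, 0.2]
grip_width: 0.0198
```

```bash
python3 st.py w18
```

```text
15.5833 [[0.0135, 0.3079, 0.9513], [-0.0048, 0.9514, -0.3079], [-0.9999, -0.0004, 0.0143]] [ 0.4386 -0.0438  0.0636] [-0.07 -2.02  0.23] [-0.29  0.17  0.29] 0.019820307489968315 [ 0.012  0.001  0.004  0.004 -0.01   0.006]
```

View pics/w18.png

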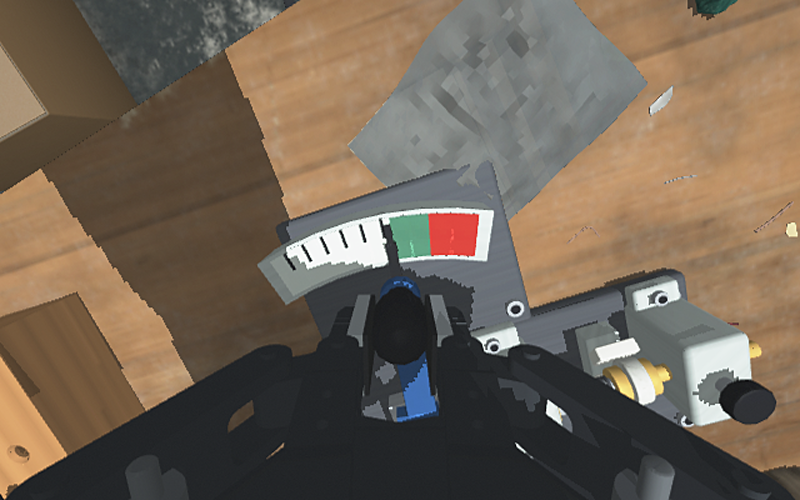

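Request:
arm_command([
  {"x": 0, "y": 0.003, "z": -0.0005, "roll": 0.02, "fingers": 0},
  {"x": 0, "y": 0.003, "z": -0.0005, "roll": 0.02, "fingers": 0},
  {"x": 0, "y": 0.001, "z": 0, "roll": 0.01, "fingers": 0},
  {"x": 0, "y": 0.0005, "z": 0, "roll": 0, "fingers": 0},
  {"x": 0, "y": 0.0005, "z": 0, "roll": 0, "fingers": 0},
  {"x": 0, "y": 0.0005, "z": 0, "roll": 0, "fingers": 0},
])

```text
clock: 16.13
eef_pos: [0.4395, -0.038, 0.0636]
tool_rot: [0.125, 0.691, -0.13, 0.7]
ft_force: [-1.8, -2.6, 1.1]
grip_width: 0.02
```

```bash
python3 st.py w19
```

```text
16.1333 [[0.0116, 0.3551, 0.9348], [-0.0085, 0.9348, -0.355], [-0.9999, -0.0038, 0.0138]] [ 0.4395 -0.038   0.0636] [-1.81 -2.56  1.05] [-0.3   0.27  0.35] 0.019980130439133912 [ 0.009  0.003  0.003  0.003 -0.005  0.006]
```

View pics/w19.png

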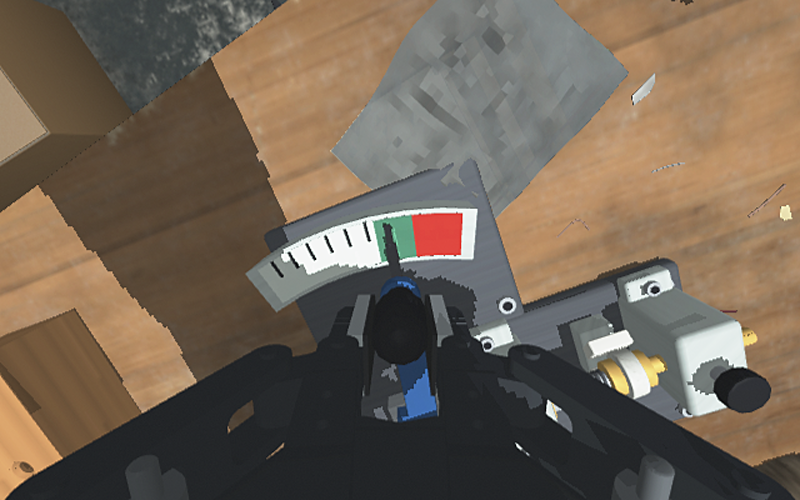

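Request:
arm_command([
  {"x": 0, "y": 0.0012, "z": 0, "roll": 0, "fingers": 0},
  {"x": 0, "y": 0.0008, "z": 0, "roll": 0, "fingers": 0},
  {"x": 0, "y": 0.0005, "z": 0, "roll": 0, "fingers": 0},
  {"x": 0, "y": 0.0005, "z": 0, "roll": 0, "fingers": 0},
  {"x": 0, "y": 0.0004, "z": 0, "roll": 0, "fingers": 0},
])

```text
clock: 16.6
eef_pos: [0.4398, -0.0365, 0.0636]
tool_rot: [0.125, 0.691, -0.132, 0.699]
ft_force: [-2.9, -4.0, 1.2]
grip_width: 0.0202
```

```bash
for i in 1 2 3 4; do python3 st.py w20; done; python3 - <<'E'
from h import *
snap("scene","pics/scene20.png",(200,110,440,310),3.3); snap("side","pics/side20.png",(230,130,430,280),4)
E
python3 st.py
```

```text
16.6 [[0.0097, 0.3578, 0.9338], [-0.0122, 0.9338, -0.3576], [-0.9999, -0.0079, 0.0134]] [ 0.4398 -0.0365  0.0636] [-2.92 -3.96  1.19] [-0.61  0.36  0.15] 0.02020083702981885 [ 0.008  0.003  0.004  0.003 -0.006  0.014]
16.65 [[0.0098, 0.3577, 0.9338], [-0.0121, 0.9338, -0.3576], [-0.9999, -0.0078, 0.0135]] [ 0.4398 -0.0365  0.0636] [-2.   -3.75  1.53] [-0.58  0.4   0.14] 0.02012687427918824 [ 0.    -0.001 -0.     0.001  0.001 -0.004]
16.7 [[0.0097, 0.3576, 0.9338], [-0.012, 0.9338, -0.3575], [-0.9999, -0.0077, 0.0134]] [ 0.4398 -0.0365  0.0636] [-1.67 -4.17  1.17] [-0.63  0.47  0.12] 0.020012849757745258 [-0.001 -0.    -0.002  0.001  0.001 -0.   ]
16.75 [[0.0098, 0.3576, 0.9338], [-0.012, 0.9339, -0.3574], [-0.9999, -0.0077, 0.0135]] [ 0.4399 -0.0365  0.0636] [-1.69 -3.68  1.73] [-0.69  0.38  0.12] 0.020054844321767604 [-0.     0.001  0.001 -0.001  0.002  0.   ]
16.9 [[0.0098, 0.3575, 0.9338], [-0.0119, 0.9339, -0.3574], [-0.9999, -0.0076, 0.0135]] [ 0.4399 -0.0364  0.0636] [-3.25 -5.22  2.38] [-0.64  0.46  0.19] 0.020362529576608595 [-0.002  0.001  0.     0.002  0.001 -0.   ]
```

View pics/w20.png

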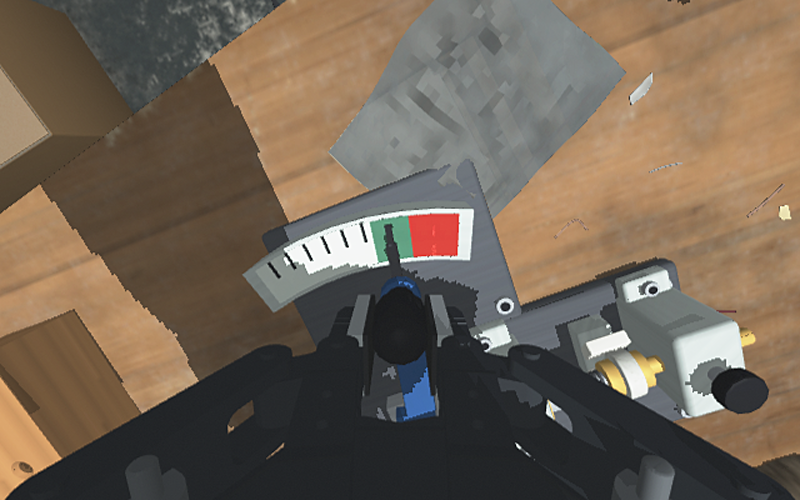

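View pics/scene20.png

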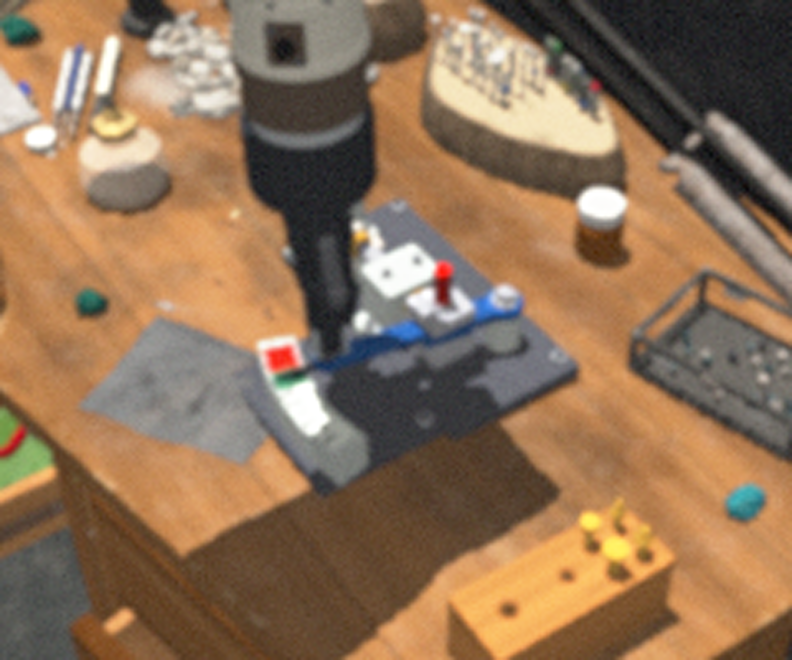

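View pics/side20.png

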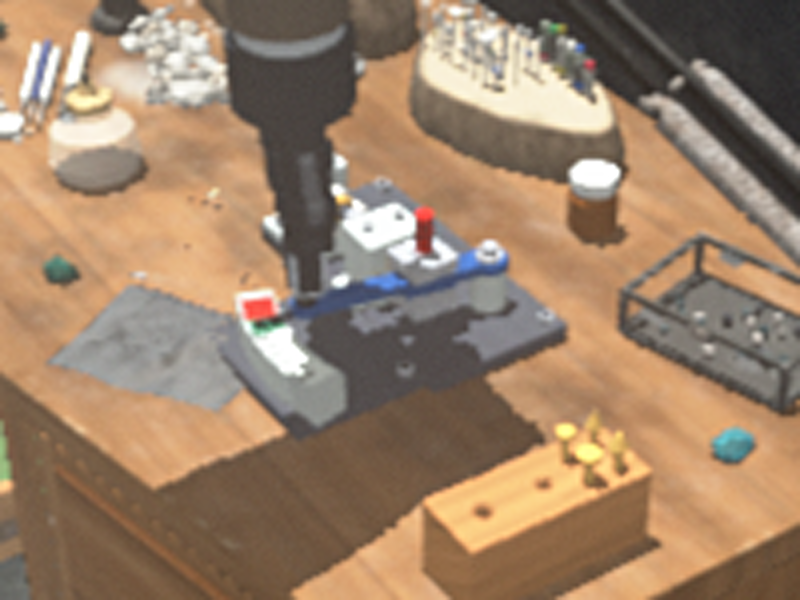

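The pointer at (390,240) stands in the middle of the green band (371 to 412). The pin is seated in the advanced fork, and the pose is steady with the arm holding.

```bash
python3 -c "
from workcell import job_done
print(job_done())"
```

```text
the job is handed in; nothing more can be done
None
```

The pin is home in the fork and let go. The lever is held by its knob with the pointer in the green, and I handed the job in at about 17 s on the clock.

- **Pin:** I took it from the block and pushed it down through the fork and the lever's eye. The flange met the fork top with about 22 N, at the height expected for fully home. After I let go it stayed upright and seated, and the pictures show it moving along with the fork.
- **Lever:** In the last wrist picture the pointer stands about the middle of the green band. The tool position gives about 0.39 rad, inside 0.325 to 0.435, and I saw no run into the red. The knob pushes back with roughly 4 to 6 N, and the pose did not change over 0.3 s of holding.
- **Bystanders:** The lamp, jar and stones look to be where they were in the pictures. I did not measure them.
- **Disagreements:** The cameras differed by 1 to 3 mm, so I used the close wrist views for the fit. The tool's tilt drifted by about 1° between picking up the pin and inserting it, which the hole's clearance took up. The gripper read about 2 to 3 mm less than the true width on both the pin and the knob.

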